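# Run off the memory sticks in the hutch's duplicator

## Robot

A 7-joint arm with a two-finger parallel gripper is mounted at the origin on the work surface. World frame = base frame: x ahead of the robot, y to its left, z up, the work surface at z = 0. Lengths are in m, angles in rad, forces in N, time in s.
With the tool pointing down it reaches from about 0.425 to 1.025 m from the base axis. Payload 9.4 kg.
Tool frame: the origin (TCP) lies on the centre line of the jaws, within the pads' length; the fingertips stand 25 mm ahead of it and the grasp point (between the pads) lies 6 mm ahead of it (tip_extent is the distance from the TCP to the fingertips, in m); z points along the fingers, y is the line along which they close (so a half turn about z gives the same grasp; the last joint's range is limited). The gripper opens to 85 mm and grips with 20 to 120 N. Pads are 22 mm wide; open, the fingers measure 114 mm over their backs; the gripper's body (76 mm by 85 mm) begins 54 mm behind the grasp point. The pads swing forward as they close: fully open they stand 13 mm farther back than shut.
Start: joints at [-1.298, 0.599, -0.003, 1.599, 0.002, 0.943, -0.08], TCP at [0.248, 0.681, 0.217] pointing down, gripper open.
Joint ranges: [-2.57, 2.57], [-0.35, 1.97], [-1.29, 1.29], [0.11, 2.56], [-1.05, 4.19], [0.11, 1.86], [-2.63, 2.63]. Speed limits (rad/s): [2.22, 2.22, 3.01, 3.01, 3.14, 3.14, 3.14].

## Interface

Orientations are given as a unit quaternion [w, x, y, z].
In Python, from station import * gives the robot as it stands.
- The arm moves only by the tool arm_command, never from a script. Its argument "commands" is a list of rows, each a list of 7 numbers: the opening, from -1 (shut) to 1 (fully open), then the shift along the world's x, y, z normalised to -1 to 1, where 1 is 500 mm, then the turn, a rotation vector about the world's x, y, z normalised to -1 to 1, where 1 is 180 degrees. In form: [[jaw, dx, dy, dz, rx, ry, rz], ...]. A call has 1 to 5 rows; each row is the pose to reach, as a shift and turn from the pose commanded when the call began, turning the shorter way round; what a row does not reach only later rows make up. A row lasts 1/8 s, in which the tool goes at most 62.5 mm and 10.7 degrees, less where a joint would pass 70% of its speed; a pose out of reach is approached as far as the arm can. A call with a number of a shift or a turn outside -1 to 1 is refused whole. A call with a gripper value outside its range is refused whole. The fingers move at their own pace and stop on an object; the grip force is fixed at half the most. Time passes only in rows, so rows that repeat a pose let the fingers close. It gives the time, the measured TCP pose, the force, the opening and the grip force at its end, in the units of the state.
- get_state(): the state, without advancing time (a new reading comes with each control period).
- grab_frame(name): name is "scene" or "top"; returns the picture (384x512x3 uint8, red, green, blue); there is no depth.
- camera_params(name): a dict with "K" (3x3 intrinsics, pixels), "dist_coeffs" ([k1, k2, p1, p2, k3] as OpenCV has them; the pictures are not rectified), "rvec" (rotation vector, rad) and "tvec" (3), from world to camera coordinates, as OpenCV has them. Camera axes: x right, y down, z forward; pixel columns grow to the right and rows downward; lengths in m; the calibration is good to about 2 mm. A picture is of the moment at which its call begins. camera_params takes no time and is no camera call.
- job_done(): hands the job in; it is judged then, once.
Trained networks look in the newest picture that a camera, given by its name, has taken for a name from the list of things; names that differ only in an ending like _2 or _b are one class to them, and where a whole thing is asked for, a point or a joint stands for the part that bears it (a point fixed in the world has none). Each returns a list of dicts, best first, with "confidence" (0 to 1); they miss things now and then, are a little off and sometimes report something else, mostly with a low value. They report only what shows in the picture. A call takes as long as a camera call. They do not tell look-alikes from the thing itself.
- trace(camera, name): "region" (384x512 bool, what is visible of it) and "uv" ([column, row] in pixels, amid what is visible of it).
- place_of(camera, name): "uv" ([column, row] in pixels: a listed point, or the origin of a listed thing).
The state is a dict: "clock": time; "qpos": joint angles; "joint_velocities": joint speeds; "effort": joint torques, N m; "ee_pos": TCP position; "orientation": TCP orientation; "ft_force": force on the tool from outside, world axes, zero at the start; "moment": the same for the moment, N m; "finger_gap": finger opening in m; "gripper_force": force on a finger pad.
Only numpy, scipy, OpenCV 4.12 (cv2) and the standard library are available. Lean on these libraries where they do the work, as an engineer would, in place of code of your own. Each camera call takes 0.05 s, during which the arm holds its last target. There are 200 camera calls.

## Task

Set the duplicator in the desk hutch copying: raise the hutch's lift-up door until its folding stay locks and holds it up by itself, plug every memory stick lying on the desk fully home into a port of its own, and when all are in press the start button right down. Then push the stay's elbow back to unlock it and lower the door gently until it is shut, with the sticks still plugged in and the other things on the desk left where they are.

Things in the scene. Friction and masses are not known exactly. Their poses are not given: they have to be found in the camera images.
- hutch: White desk hutch, 360 wide, 246 deep, 165 mm high, fixed. Origin: centre of its underside; x from front to back (away from the robot), y to its left end seen from the robot, z up. Boards 12 mm. Front lip (x = -123 mm) 43 mm high; from it the opening slopes up and back at 40 degrees to the hinge. Inner floor 12 mm up. From the hinge to the back it has a fixed top.
- hutch_hinge (a point): Middle of the door's hinge line, on the front edge of the hutch's top (x = +33 mm, 165 mm up in the hutch's frame); the hinge runs along the hutch's y.
- hutch_door (a joint): Lift-up door, rad: 0 shut (40 degrees to the level), grows as raised; the stay stops it at 2.22 (nearly upright); 2.16 to 2.21 when locked. Panel 360 wide, 190 from hinge to free edge, 13 mm thick, 0.45 kg; about 5 N at the knob lifts it. Hinge with friction and slow-close damper: let go unlocked, it stays put above about 1.8 rad and sinks slowly shut from lower down.
- door_knob (a point): Centre of the door's steel knob, a cylinder 20 mm across, 28 mm long, standing straight out of the outer face, mid-width, 150 mm from the hinge; this point is 34 mm out from the inner plane through the hinge (21 mm off the outer face). Door shut: it points up and forward; door up: to the back.
- stay (a joint): Folding stay, two 125 mm steel links outside the hutch's left end, from side board to door. Rad: 0 with the door shut, grows as the door rises, 2.68 links in line; a weak spring then carries the elbow past the line to 2.75 to 2.96 (stop): locked. To unlock, push the elbow back (hutch +x, 2 to 6 N) through the line; after 40 to 50 mm it reads 2.1 to 1.9 and the door 2.0 to 1.85; under 25 mm it may snap back.
- stay_knob (a point): Centre of the round knob on the stay's elbow: 16 mm across, 24 mm long, lying along the hutch's y, from 18 to 42 mm out from the left side board's outer face. Door locked up: it stands 60 to 80 mm nearer the robot than the hinge, at about the hinge's height; pushed back, it sinks slightly.
- dock: USB stick duplicator, a black box 60 mm deep, 215 mm wide, 70 mm high, fixed on the hutch's floor, towards its right. Origin: centre of its underside; axes as the hutch's. Its front face (x = -30 mm) has four ports in a row.
- port1 (a point): Mouth of port 1 of the duplicator (1 is the rightmost seen from the robot, next ones 50 mm apart): middle of an upright opening 14 mm wide and 6.5 mm high, 19 mm deep, with a 1.5 mm bevel, 48 mm above the dock's underside, facing the robot; the plug goes in level, along +x of the dock, flat side level.
- port2 (a point): Mouth of port 2 of the duplicator (1 is the rightmost seen from the robot, next ones 50 mm apart): middle of an upright opening 14 mm wide and 6.5 mm high, 19 mm deep, with a 1.5 mm bevel, 48 mm above the dock's underside, facing the robot; the plug goes in level, along +x of the dock, flat side level.
- port3 (a point): Mouth of port 3 of the duplicator (1 is the rightmost seen from the robot, next ones 50 mm apart): middle of an upright opening 14 mm wide and 6.5 mm high, 19 mm deep, with a 1.5 mm bevel, 48 mm above the dock's underside, facing the robot; the plug goes in level, along +x of the dock, flat side level.
- port4 (a point): Mouth of port 4 of the duplicator (1 is the rightmost seen from the robot, next ones 50 mm apart): middle of an upright opening 14 mm wide and 6.5 mm high, 19 mm deep, with a 1.5 mm bevel, 48 mm above the dock's underside, facing the robot; the plug goes in level, along +x of the dock, flat side level.
- start (a joint): Travel of the duplicator's start button, m: 0 out, 0.005 fully down (4 N); springs back.
- start_top (a point): Centre of the top of the round start button, 22 mm across, standing 17 mm above the top of the dock near its left end; pressed straight down.
- stick1_mid (a point): Centre of the grey body of a memory stick (all alike): body 42 x 20 x 10 mm with a steel plug 12 x 4.5 mm sticking 17 mm out of one end (plug end 38 mm from this point). x runs along the stick towards the plug, y across its width, z through its thickness (either flat side up will do). 20 g. Lies flat on the desk at the right of the hutch; may be absent.
- stick2_mid (a point): Centre of the grey body of a memory stick (all alike): body 42 x 20 x 10 mm with a steel plug 12 x 4.5 mm sticking 17 mm out of one end (plug end 38 mm from this point). x runs along the stick towards the plug, y across its width, z through its thickness (either flat side up will do). 20 g. Lies flat on the desk at the right of the hutch; may be absent.
- stick3_mid (a point): Centre of the grey body of a memory stick (all alike): body 42 x 20 x 10 mm with a steel plug 12 x 4.5 mm sticking 17 mm out of one end (plug end 38 mm from this point). x runs along the stick towards the plug, y across its width, z through its thickness (either flat side up will do). 20 g. Lies flat on the desk at the right of the hutch; may be absent.
- stick4_mid (a point): Centre of the grey body of a memory stick (all alike): body 42 x 20 x 10 mm with a steel plug 12 x 4.5 mm sticking 17 mm out of one end (plug end 38 mm from this point). x runs along the stick towards the plug, y across its width, z through its thickness (either flat side up will do). 20 g. Lies flat on the desk at the right of the hutch; may be absent.
- eraser: white eraser block, 55 x 22 x 13 mm; a bystander, origin at the centre of its underside
- stapler: small black desk stapler, 75 x 24 x 30 mm; a bystander, origin at the centre of its underside
- mug: blue ceramic mug, 82 mm across, 92 mm tall; a bystander, origin at the centre of its underside
- spray_can: spray can, 66 mm across, 200 mm tall; a bystander, origin at the centre of its underside
- mouse: black computer mouse, 100 x 60 x 32 mm; a bystander, origin at the centre of its underside
- calculator: flat pocket calculator, 130 x 75 x 13 mm; a bystander, origin at the centre of its underside
- pen_pot: round pen pot, 76 mm across, 100 mm tall, its pens reaching 150 mm; a bystander, origin at the centre of its underside
Mind the look-alikes: they are no part of the job. Leave any orange or yellow look-alike of the part that bears stick1_mid alone.

How it is judged:
By the outcome, as a careful person would: the job done as asked, in the order asked, and still so for the second after the job is handed in, with the robot touching nothing.
Of stick1, stick2, stick3, stick4 only 2 to 3 are there at a start; the rules pass over those that are not, and their reading is None.
At some moment in a run one of stick1, stick2, stick3, stick4 may be knocked a few centimetres aside while the robot is not near it.
Once in a run the grip may slacken for a moment while it holds something.
It also fails if it takes over 210 s, if anything falls off the work surface, if the arm or the gripper's body presses on something with over 40 N, if the wrist force passes 120 N, or if a joint passes its speed limit or range.

## Working session

There is one attempt and no reset: what is moved stays moved. The work goes in short steps, Python scripts to look and compute and a tool call to move; the robot and the scene stay as the last step left them, time stands still between calls to the robot, and variables do not carry over. Pictures are saved under pics/ and viewed, at most 14 in all, crops included, and the job is handed in when it is done.

Besides the shell and the picture viewer there is one more tool, called by a JSON object that holds its "fn" and its "kwargs". arm_command: Moves the arm, as the interface text tells. Scaled input: -1 to 1 covers 500 mm each way for a shift and 180 degrees each way for a turn. Its arguments: {"type":"object","properties":{"commands":{"type":"array"}},"required":["commands"]}

```bash
ls; mkdir -p pics
python3 - <<'E'
from station import *
import cv2,numpy as np
s=get_state(); print(s['clock'],s['ee_pos'],s['orientation'],s['finger_gap'])
for c in ['scene','top']:
    im=grab_frame(c); cv2.imwrite(f'pics/{c}0.png',cv2.cvtColor(im,cv2.COLOR_RGB2BGR))
    p=camera_params(c); R=cv2.Rodrigues(np.array(p['rvec']))[0]; print(c,np.round(p['K'],1).tolist(),p['dist_coeffs'],'pos',-R.T@np.array(p['tvec']).ravel(),'z',R[2])
E
```

```text
pics
0.0 [0.24831883 0.68060853 0.21638807] [-6.19916320e-05  1.73974575e-01  9.84749810e-01 -8.10024119e-04] 0.085577070349577
scene [[370.3, 0.0, 257.2], [0.0, 370.3, 194.1], [0.0, 0.0, 1.0]] [-0.02974281  0.          0.          0.          0.        ] pos [1.17418056 0.02582046 1.06694812] z [-0.511573    0.00541988 -0.85922272]
top [[348.1, 0.0, 251.7], [0.0, 348.1, 189.6], [0.0, 0.0, 1.0]] [-0.03548887  0.          0.          0.          0.        ] pos [0.46604058 0.04883729 1.07128313] z [ 0.14622937 -0.03268771 -0.98871052]
```

View pics/scene0.png

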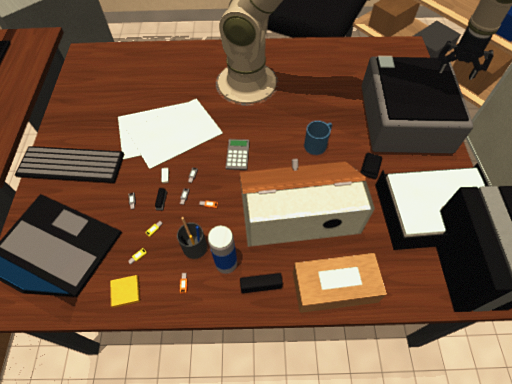

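View pics/top0.png

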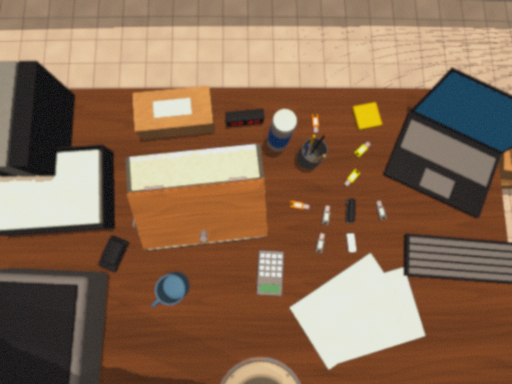

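The scene view shows the hutch around (305,205), with its door shut. The top view shows three grey sticks at (326,214), (321,242) and (381,210). The look-alikes to leave alone are orange at (300,205) and (315,122), and yellow at (352,177) and (362,149). The stapler is at (350,210) and the eraser at (351,242).

```bash
cat > h.py <<'E'
from station import *
import cv2,numpy as np
from scipy.optimize import least_squares
P={c:camera_params(c) for c in ['scene','top']}
def proj(c,X):
    p=P[c]; return cv2.projectPoints(np.asarray(X,float).reshape(-1,1,3),np.array(p['rvec']),np.array(p['tvec']),np.array(p['K']),np.array(p['dist_coeffs']))[0].reshape(-1,2)
def ray(c,uv):
    p=P[c];R=cv2.Rodrigues(np.array(p['rvec']))[0]
    n=cv2.undistortPoints(np.array(uv,float).reshape(1,1,2),np.array(p['K']),np.array(p['dist_coeffs'])).ravel()
    return -R.T@np.array(p['tvec']).ravel(), R.T@np.array([n[0],n[1],1])
def atz(c,uv,z):
    o,d=ray(c,uv); return o+d*(z-o[2])/d[2]
def T(pose,X):
    x,y,a=pose; X=np.atleast_2d(X); c,s=np.cos(a),np.sin(a)
    return np.c_[x+c*X[:,0]-s*X[:,1],y+s*X[:,0]+c*X[:,1],X[:,2]]
def tri(uvs):
    f=lambda X:np.concatenate([proj(c,X)[0]-uv for c,uv in uvs.items()])
    r=least_squares(f,[.6,0,.1]);return r.x,np.abs(r.fun).max()
def save(c,name,box=None,k=1):
    im=cv2.cvtColor(grab_frame(c),cv2.COLOR_RGB2BGR)
    if box: im=im[box[1]:box[3],box[0]:box[2]]
    cv2.imwrite(f'pics/{name}.png',cv2.resize(im,None,fx=k,fy=k,interpolation=cv2.INTER_CUBIC))
def grey_sticks(c='top'):
    """stick candidates: uv, place at mid height 5 mm, colour, axis from region"""
    im=grab_frame(c); out=[]
    for d in trace(c,'stick1_mid'):
        m=d['region']; v,u=np.nonzero(m)
        if len(u)<8: continue
        col=np.median(im[m],0); W=np.array([atz(c,(a,b),.008)[:2] for a,b in zip(u,v)])
        e,V=np.linalg.eigh(np.cov((W-W.mean(0)).T)); ax=V[:,1]
        out.append((d['confidence'],d['uv'],col,W.mean(0),np.degrees(np.arctan2(ax[1],ax[0]))%180,len(u)))
    return out
E
cat > a.py <<'E'
from h import *
for c in ['scene','top']:
    for n in ['hutch','hutch_hinge','door_knob','stay_knob','eraser','stapler','mug','spray_can','calculator','pen_pot','mouse']:
        for d in place_of(c,n)[:1]: print(c,n,np.round(d['uv'],1),round(d['confidence'],2), np.round(atz(c,d['uv'],0),3))
    for o in grey_sticks(c): print(c,round(o[0],2),np.round(o[1],1),o[2],np.round(o[3],3),round(o[4]),o[5])
    for n in ['stick1_mid']:
        for d in place_of(c,n): print(c,n,np.round(d['uv'],1),round(d['confidence'],2), np.round(atz(c,d['uv'],.005),3))
save('top','crop0',(280,100,400,260),5)
E
python3 a.py
```

```text
scene hutch_hinge [304.7 185.7] 0.63 [0.51  0.195 0.   ]
scene door_knob [295.  164.6] 0.66 [0.421 0.168 0.   ]
scene stay_knob [165.  177.4] 0.28 [ 0.464 -0.285  0.   ]
scene eraser [164.6 176.1] 0.53 [ 0.458 -0.287  0.   ]
scene stapler [158.8 201. ] 0.5 [ 0.557 -0.296  0.   ]
scene mug [313.2 142.3] 0.7 [0.324 0.242 0.   ]
scene spray_can [224.9 261.5] 0.69 [ 0.774 -0.07   0.   ]
scene calculator [238.2 154.1] 0.87 [ 0.37  -0.032  0.   ]
scene pen_pot [192.5 247.8] 0.65 [ 0.727 -0.172  0.   ]
scene mouse [317.4 144.9] 0.5 [0.336 0.256 0.   ]
scene 0.64 [152.7 226.9] [214. 197.  75.] [ 0.662 -0.297] 135 113
scene 0.59 [206.8 204.9] [222.5 138.5  54. ] [ 0.579 -0.125] 79 100
scene 0.58 [134.9 254.1] [227.  209.5  76. ] [ 0.751 -0.337] 130 118
scene 0.58 [183.7 282.8] [236. 153.  62.] [ 0.84 -0.19] 1 133
scene stick1_mid [210.5 203.5] 0.53 [ 0.574 -0.122  0.005]
scene stick1_mid [134.6 252.4] 0.53 [ 0.741 -0.348  0.005]
scene stick1_mid [134.2 200.6] 0.48 [ 0.557 -0.376  0.005]
scene stick1_mid [153.8 225.9] 0.44 [ 0.651 -0.3    0.005]
scene stick1_mid [185.  286.3] 0.43 [ 0.85  -0.1
[... 318 characters left out ...]
  ]
top spray_can [277.2 142.4] 0.83 [ 0.776 -0.07   0.   ]
top calculator [275.6 271.4] 0.9 [ 0.374 -0.055  0.   ]
top pen_pot [307.3 162.5] 0.77 [ 0.709 -0.164  0.   ]
top mouse [116.8 252.7] 0.93 [0.437 0.423 0.   ]
top 0.68 [298. 206.] [211.  150.5  96.5] [ 0.574 -0.129] 78 122
top 0.64 [351.9 175.8] [211. 197. 111.] [ 0.659 -0.301] 137 93
top 0.56 [357.1 149.5] [194. 171.  71.] [ 0.749 -0.338] 130 125
top 0.46 [382.4 212.9] [161. 141. 128.] [ 0.553 -0.387] 11 114
top stick1_mid [356.8 152.2] 0.63 [ 0.741 -0.324  0.005]
top stick1_mid [380.1 214.5] 0.52 [ 0.541 -0.385  0.005]
top stick1_mid [293.7 203.8] 0.46 [ 0.578 -0.116  0.005]
top stick1_mid [354.3 177. ] 0.44 [ 0.66  -0.311  0.005]
```

Run:
```python
import cv2
im=cv2.imread('pics/crop0.png');print(im.shape)
cv2.imwrite('pics/crop0b.png',cv2.resize(im,(450,600)))
```

```text
(800, 600, 3)
```

View pics/crop0b.png

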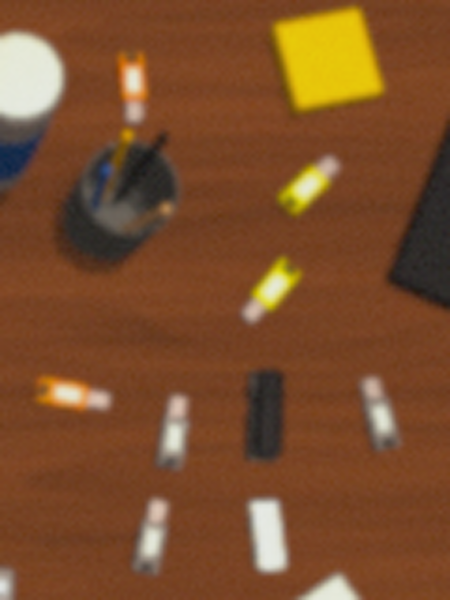

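The crop shows three grey sticks with bodies at (173,440), (149,545) and (382,420). Their plugs point up the image (+x), so they match the description. The orange and yellow ones are look-alikes. Next I'll fit the hutch pose.

```bash
cat > fit.py <<'E'
from h import *
# fixed outline incl. shut door
c,s=np.cos(np.radians(40)),np.sin(np.radians(40))
pts=[]
for y in (-.18,.18):
    pts+=[(-.123,y,0),(.123,y,0),(.123,y,.165),(.033,y,.165),(-.123,y,.043),
      (.033-.19*c,y,.165-.19*s),(.033-.19*c-.013*s,y,.165-.19*s+.013*c),(.033-.013*s,y,.165+.013*c)]
pts=np.array(pts)
def hullmask(cam,pose):
    m=np.zeros((384*4,512*4),np.uint8); uv=proj(cam,T(pose,pts))
    cv2.fillConvexPoly(m,cv2.convexHull(((uv+.5)*4).astype(np.float32)).astype(np.int32),1)
    return m
M={}
for cam in ['scene','top']:
    grab_frame(cam); m=np.zeros((384,512),bool)
    for n in ['hutch','hutch_door']:
        for d in trace(cam,n)[:1]: print(cam,n,d['uv'],d['confidence'],d['region'].sum()); m|=d['region']
    M[cam]=cv2.resize(m.astype(np.uint8),None,fx=4,fy=4,interpolation=cv2.INTER_NEAREST)
    np.save(f'm_{cam}.npy',M[cam])
from scipy.optimize import minimize
def cost(q,cams):
    return sum(1-((a:=hullmask(k,q))&M[k]).sum()/(a|M[k]).sum() for k in cams)
for cams in (['top'],['scene'],['top','scene']):
    r=minimize(cost,[.56,.155,.05],args=(cams,),method='Nelder-Mead',options=dict(initial_simplex=np.array([[.56,.155,.05],[.6,.155,.05],[.56,.19,.05],[.56,.155,.15]]),xatol=1e-4,fatol=1e-5))
    print(cams,np.round(r.x,4),r.fun)
q=r.x
im=[]
for cam in ['top','scene']:
    a=cv2.cvtColor(grab_frame(cam),cv2.COLOR_RGB2BGR); a=cv2.resize(a,None,fx=4,fy=4)
    X=T(q,pts); 
    for p,qq in [(0,1),(1,2),(2,3),(3,4),(4,0),(8,9),(9,10),(10,11),(11,12),(12,8),(0,8),(1,9),(2,10),(3,11),(4,12),(5,13),(6,14)]:
        uv=((proj(cam,X[[p,qq]])+.5)*4).astype(int); cv2.line(a,tuple(map(int,uv[0])),tuple(map(int,uv[1])),(0,255,0),1)
    uv=((proj(cam,T(q,[.033-.15*c-.034*s,0,.165-.15*s+.034*c]))+.5)*4).astype(int)[0]; cv2.circle(a,tuple(map(int,uv)),5,(255,0,255),1)
    x0,y0=(110*4,130*4) if cam=='top' else (225*4,145*4)
    im.append(a[y0:y0+520,x0:x0+700])
v=np.hstack(im); cv2.imwrite('pics/fit.png',cv2.resize(v,(800,int(520*800/1400)),interpolation=cv2.INTER_AREA))
E
python3 fit.py
```

```text
scene hutch [305.9, 202.5] 0.65 9223
scene hutch_door [298.9, 179.1] 0.71 2479
top hutch [199.3, 197.6] 0.91 12407
top hutch_door [199.9, 215.7] 0.66 7570
['top'] [0.5858 0.1632 0.0977] 0.016049125315224066
['scene'] [0.5877 0.1646 0.0962] 0.024437247397018247
['top', 'scene'] [0.5864 0.1642 0.0985] 0.04486155767126698
```

View pics/fit.png

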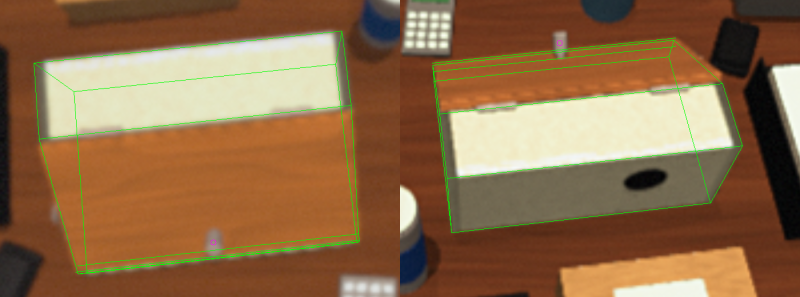

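The fitted outline lies on the hutch in both views, and the knob mark lands on the knob, so the hutch pose is good. Next I'll plan the door lift.

```bash
cat > pl.py <<'E'
from h import *
from scipy.spatial.transform import Rotation as Ro
H=(.5864,.1642,.0985)
def Rt(tilt,yaw=H[2]):
    t=np.radians(tilt); z=np.array([np.sin(t),0,-np.cos(t)]); y=np.array([0,1.,0]); 
    return Ro.from_euler('z',yaw)*Ro.from_matrix(np.c_[np.cross(y,z),y,z])
def cur():
    s=get_state(); w,x,y,z=s['orientation']; return np.array(s['ee_pos']),Ro.from_quat([x,y,z,w])
def rel(a,b):
    """pose a->b in move units"""
    return np.r_[(b[0]-a[0])/.5,(b[1]*a[1].inv()).as_rotvec()/np.pi]
def knob(th,out=0,along=0):
    f=th-np.radians(40); d=np.array([-np.cos(f),0,np.sin(f)]); n=np.array([np.sin(f),0,np.cos(f)])
    return T(H,np.array([.033,0,.165])+(.15+along)*d+(.034+out)*n)[0]
def show(start,targets):
    a=start
    for i in range(0,len(targets),5):
        for b in targets[i:i+5]: print(' ',np.round(rel(a,b),4).tolist())
        print('-- call end'); a=targets[min(i+4,len(targets)-1)]
def st():
    s=get_state(); p,R=cur(); print(round(s['clock'],2),'tcp',np.round(p,4),'z',np.round(R.as_matrix()[:,2],3),'y',np.round(R.as_matrix()[:,1],3),'F',np.round(s['ft_force'],1),'gap',round(s['finger_gap'],4),'g',round(float(np.max(s['gripper_force'])),1),'q',np.round(s['qpos'],2))
E
python3 - <<'E'
from pl import *
st(); a=cur(); R=Rt(40); z=R.as_matrix()[:,2]
k=knob(0); print('knob',k)
up=(a[0]+[0,0,.23],a[1])
g=k-.011*z
show(a,[up]); show(up,[(g-.1*z,R)]); show((g-.1*z,R),[(g,R)])
E
```

```text
1.95 tcp [0.2485 0.6811 0.2173] z [ 0. -0. -1.] y [ 0.343  0.939 -0.   ] F [-0.2 -0.6  0.1] gap 0.0852 g 0.0 q [-1.3   0.6  -0.    1.6   0.    0.94 -0.08]
knob [0.48314151 0.15399602 0.09462737]
  [0.0, 0.0, 0.46, 0.0, 0.0, 0.0]
-- call end
  [0.3273, -1.0682, -0.5352, -0.0281, -0.2222, 0.1368]
-- call end
  [0.1279, 0.0126, -0.1532, 0.0, 0.0, 0.0]
-- call end
```

{"fn": "arm_command", "kwargs": {"commands": [[1,0,0,0.46,0,0,0],[1,0,0,0.46,0,0,0],[1,0,0,0.46,0,0,0],[1,0,0,0.46,0,0,0],[1,0,0,0.46,0,0,0]]}}

```text
clock: 2.58
ee_pos: [0.2489, 0.682, 0.4518]
orientation: [0.0, 0.174, 0.985, 0.004]
ft_force: [-0.2, 0.7, 0.1]
finger_gap: 0.0853
gripper_force: 0.0
```

{"fn": "arm_command", "kwargs": {"commands": [[1,0.1,-0.2,0,0,0,0],[1,0.15,-0.3,-0.05,0,0,0],[1,0.2,-0.45,-0.1,0,0,0],[1,0.25,-0.6,-0.15,0,0,0],[1,0.3,-0.7,-0.2,0,0,0.06]]}}

```text
clock: 3.2
ee_pos: [0.3683, 0.402, 0.3748]
orientation: [-0.0, 0.079, 0.997, -0.0]
ft_force: [1.8, 0.8, -0.6]
finger_gap: 0.0853
gripper_force: 0.0
```

Run:
```python
from pl import *
st(); a=cur(); R=Rt(40); z=R.as_matrix()[:,2]
k=knob(0); g=k-.011*z
show(a,[(g-.08*z,R)]); show((g-.08*z,R),[(g,R)])
```

```text
3.2 tcp [0.3683 0.402  0.3748] z [-0.    -0.001 -1.   ] y [ 0.158  0.987 -0.001] F [ 1.8  0.8 -0.6] gap 0.0853 g 0.0 q [-0.96  0.23  0.03  1.81 -0.01  1.11  0.49]
  [0.1134, -0.5075, -0.4209, -0.0065, -0.2227, 0.0786]
-- call end
  [0.1023, 0.0101, -0.1226, 0.0, 0.0, 0.0]
-- call end
```

{"fn": "arm_command", "kwargs": {"commands": [[1,0.113,-0.5075,-0.42,-0.0065,-0.2227,0.0786],[1,0.113,-0.5075,-0.42,-0.0065,-0.2227,0.0786],[1,0.113,-0.5075,-0.42,-0.0065,-0.2227,0.0786],[1,0.113,-0.5075,-0.42,-0.0065,-0.2227,0.0786],[1,0.113,-0.5075,-0.42,-0.0065,-0.2227,0.0786]]}}

```text
clock: 3.82
ee_pos: [0.4128, 0.2343, 0.2446]
orientation: [0.272, -0.012, 0.961, -0.053]
ft_force: [-1.1, -0.0, -0.3]
finger_gap: 0.085
gripper_force: 0.0
```

{"fn": "arm_command", "kwargs": {"commands": [[1,0,0,0,0,0,0],[1,0,0,0,0,0,0],[1,0,0,0,0,0,0]]}}

```text
clock: 4.2
ee_pos: [0.4145, 0.2357, 0.246]
orientation: [0.271, -0.009, 0.961, -0.05]
ft_force: [0.4, -0.7, -1.0]
finger_gap: 0.0854
gripper_force: 0.0
```

Run:
```python
from pl import *
st(); a=cur(); R=Rt(40); z=R.as_matrix()[:,2]
k=knob(0); g=k-.011*z
show(a,[(g,R)])
```

```text
4.2 tcp [0.4145 0.2357 0.246 ] z [ 0.522 -0.092 -0.848] y [ 0.01   0.995 -0.102] F [ 0.4 -0.7 -1. ] gap 0.0854 g 0.0 q [-0.96  0.2  -0.06  2.41  1.1   0.6  -0.38]
  [0.1231, -0.1648, -0.2858, 0.0345, -0.0456, 0.0369]
-- call end
```

{"fn": "arm_command", "kwargs": {"commands": [[1,0.02,-0.166,-0.16,0.0345,-0.0456,0.0369],[1,0.02,-0.166,-0.16,0.0345,-0.0456,0.0369],[1,0.02,-0.166,-0.16,0.0345,-0.0456,0.0369],[1,0.02,-0.166,-0.16,0.0345,-0.0456,0.0369],[1,0.02,-0.166,-0.16,0.0345,-0.0456,0.0369]]}}

```text
clock: 4.82
ee_pos: [0.4454, 0.1718, 0.1787]
orientation: [0.3, -0.057, 0.951, -0.043]
ft_force: [0.8, 0.8, -1.0]
finger_gap: 0.0854
gripper_force: 0.0
```

Run:
```python
from pl import *
st(); a=cur(); R=Rt(40); z=R.as_matrix()[:,2]
k=knob(0); g=k-.011*z
show(a,[(g,R)])
```

```text
4.83 tcp [0.4454 0.1718 0.1787] z [ 0.575 -0.048 -0.817] y [-0.082  0.99  -0.116] F [ 0.8  0.8 -1. ] gap 0.0854 g 0.0 q [ 0.02  0.58 -1.22  2.55  1.61  1.09 -0.76]
  [0.0613, -0.037, -0.1514, 0.0394, -0.026, 0.0066]
-- call end
```

Run:
```python
from pl import *
a=cur(); R=Rt(12); z=R.as_matrix()[:,2]
g=knob(0,.004)-.006*z; p=g-.1*z
show(a,[(p,R)]); show((p,R),[(g,R)])
```

```text
[0.0264, -0.0405, 0.0453, 0.0248, 0.1287, -0.0024]
-- call end
  [0.0414, 0.0041, -0.1956, 0.0, 0.0, 0.0]
-- call end
```

{"fn": "arm_command", "kwargs": {"commands": [[1,0.0264,-0.0405,0.0453,0.0248,0.1287,-0.0024],[1,0.0264,-0.0405,0.0453,0.0248,0.1287,-0.0024],[1,0.0264,-0.0405,0.0453,0.0248,0.1287,-0.0024],[1,0.0264,-0.0405,0.0453,0.0248,0.1287,-0.0024],[1,0.0264,-0.0405,0.0453,0.0248,0.1287,-0.0024]]}}

```text
clock: 5.45
ee_pos: [0.4596, 0.1503, 0.2019]
orientation: [0.105, -0.048, 0.993, 0.004]
ft_force: [0.0, 0.6, 0.4]
finger_gap: 0.0853
gripper_force: 0.0
```

Run:
```python
from pl import *
st()
a=cur(); R=Rt(12); z=R.as_matrix()[:,2]
g=knob(0,.004)-.006*z; p=g-.1*z
show(a,[(p,R)]); show(a,[(g,R)])
```

```text
5.45 tcp [0.4596 0.1503 0.2019] z [ 0.208  0.017 -0.978] y [-0.095  0.995 -0.003] F [0.  0.6 0.4] gap 0.0853 g 0.0 q [ 0.4   0.52 -1.24  2.26  0.97  0.78  0.18]
  [-0.002, 0.0026, -0.001, 0.0009, 0.0002, 0.0009]
-- call end
  [0.0394, 0.0067, -0.1966, 0.0009, 0.0002, 0.0009]
-- call end
```

{"fn": "arm_command", "kwargs": {"commands": [[1,0.039,0.0067,-0.1966,0,0,0],[1,0.039,0.0067,-0.1966,0,0,0],[1,0.039,0.0067,-0.1966,0,0,0],[1,0.039,0.0067,-0.1966,0,0,0]]}}

```text
clock: 5.95
ee_pos: [0.4772, 0.155, 0.1043]
orientation: [0.105, -0.05, 0.993, 0.004]
ft_force: [-0.9, 0.3, 0.6]
finger_gap: 0.0855
gripper_force: 0.0
```

Run:
```python
from pl import *
st()
save('top','k1',(130,170,290,290),4)
```

```text
5.95 tcp [0.4772 0.155  0.1043] z [ 0.207  0.018 -0.978] y [-0.101  0.995 -0.003] F [-0.9  0.3  0.6] gap 0.0855 g 0.0 q [ 0.22  0.67 -1.02  2.32  1.3   0.69 -0.12]
```

View pics/k1.png

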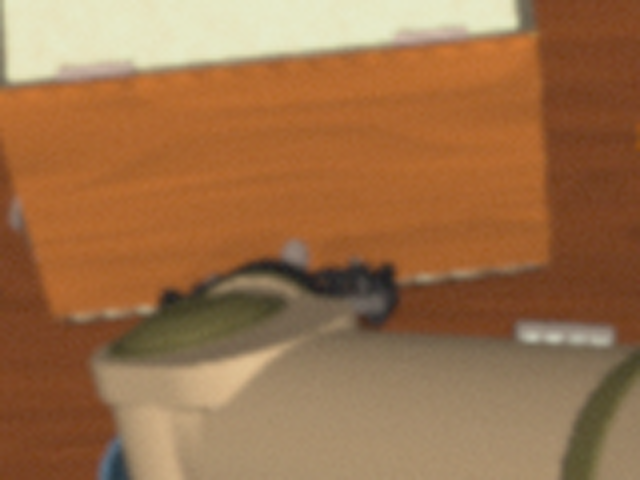

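The knob at (295,250) sits between the open fingers, so I'll close on it.

{"fn": "arm_command", "kwargs": {"commands": [[-1,0,0,0,0,0,0],[-1,0,0,0,0,0,0],[-1,0,0,0,0,0,0],[-1,0,0,0,0,0,0]]}}

```text
clock: 6.5
ee_pos: [0.4778, 0.1539, 0.1035]
orientation: [0.104, -0.049, 0.993, 0.004]
ft_force: [-0.4, 0.3, 0.0]
finger_gap: 0.0121
gripper_force: 0.0
```

```bash
cat > arc.py <<'E'
from pl import *
import sys
# fixed grip offset in door frame: recorded at grip
def arc(th0,th1,n,t0,t1,out=.004,al=0,skip=True):
    L=[]
    for u in np.linspace(0,1,n+1)[1:]:
        th=th0+u*(th1-th0); R=Rt(t0+u*(t1-t0)); L.append((knob(th,out,al)-.006*R.as_matrix()[:,2],R))
    return L
E
python3 - <<'E'
from arc import *
st(); a=(knob(0,.004)-.006*Rt(12).as_matrix()[:,2],Rt(12)); print(a[0])
show(a,arc(0,1.0,15,12,-8))
E
```

```text
6.5 tcp [0.4778 0.1539 0.1035] z [ 0.207  0.018 -0.978] y [-0.099  0.995 -0.003] F [-0.4  0.3  0. ] gap 0.0121 g 0.0 q [ 0.22  0.67 -1.02  2.32  1.31  0.69 -0.13]
[0.4793414  0.15362049 0.10356043]
  [-0.008, -0.0008, 0.0189, -0.0007, 0.0074, 0.0]
  [-0.0148, -0.0015, 0.0383, -0.0015, 0.0147, 0.0]
  [-0.0203, -0.002, 0.0582, -0.0022, 0.0221, -0.0]
  [-0.0244, -0.0024, 0.0784, -0.0029, 0.0295, -0.0]
  [-0.0272, -0.0027, 0.0988, -0.0036, 0.0369, 0.0]
-- call end
  [-0.0014, -0.0001, 0.0206, -0.0007, 0.0074, -0.0]
  [-0.0015, -0.0001, 0.0412, -0.0015, 0.0147, 0.0]
  [-0.0002, -0.0, 0.0618, -0.0022, 0.0221, 0.0]
  [0.0025, 0.0002, 0.0823, -0.0029, 0.0295, 0.0]
  [0.0065, 0.0006, 0.1026, -0.0036, 0.0369, 0.0]
-- call end
  [0.0054, 0.0005, 0.02, -0.0007, 0.0074, -0.0]
  [0.012, 0.0012, 0.0396, -0.0015, 0.0147, -0.0]
  [0.02, 0.002, 0.0587, -0.0022, 0.0221, -0.0]
  [0.0292, 0.0029, 0.0772, -0.0029, 0.0295, -0.0]
  [0.0396, 0.0039, 0.0951, -0.0036, 0.0369, 0.0]
-- call end
```

{"fn": "arm_command", "kwargs": {"commands": [[-1,0,0,0,0,0,0],[-1,0,0,0,0,0,0]]}}

```text
clock: 6.75
ee_pos: [0.4777, 0.1541, 0.1033]
orientation: [0.104, -0.049, 0.993, 0.004]
ft_force: [0.2, 0.4, 0.8]
finger_gap: -0.0002
gripper_force: 0.0
```

Run:
```python
from pl import *
st()
save('scene','k2',(240,110,360,200),5)
print(proj('scene',[cur()[0],knob(0)]),proj('top',[cur()[0],knob(0)]))
```

```text
6.75 tcp [0.4777 0.1541 0.1033] z [ 0.207  0.018 -0.978] y [-0.099  0.995 -0.003] F [0.2 0.4 0.8] gap -0.0002 g 0.0 q [ 0.22  0.67 -1.02  2.32  1.31  0.69 -0.13]
[[294.48061419 160.34394225]
 [294.35663134 163.31584608]] [[202.55082577 237.45168364]
 [202.93835729 235.50478204]]
```

View pics/k2.png

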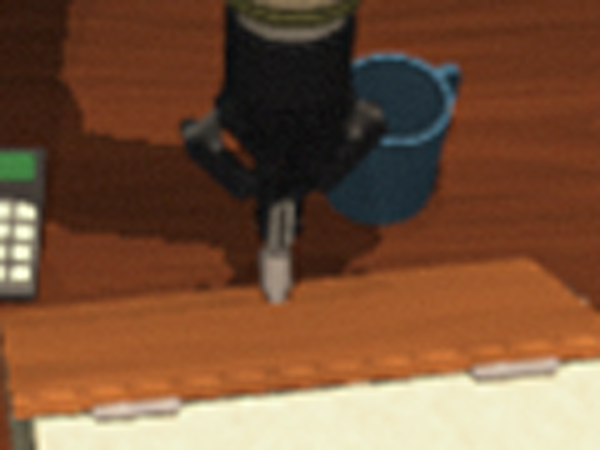

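{"fn": "arm_command", "kwargs": {"commands": [[1,0,0,0.15,0,0,0],[1,-0.05,0.3,0.3,0,0,0],[1,-0.05,0.3,0.3,0,0,0],[1,-0.05,0.3,0.3,0,0,0],[1,-0.05,0.3,0.3,0,0,0]]}}

```text
clock: 7.42
ee_pos: [0.452, 0.3086, 0.2557]
orientation: [0.106, -0.051, 0.993, 0.006]
ft_force: [-0.2, -0.4, -0.1]
finger_gap: 0.0855
gripper_force: 0.0
```

Run:
```python
from pl import *
st()
t=[];u={}
for c,b in (('top',(185,215,225,250)),('scene',(275,145,315,180))):
    im=cv2.cvtColor(grab_frame(c),cv2.COLOR_RGB2BGR)
    for n in ['door_knob']:
        for d in place_of(c,n): print(c,'place',d['uv'],d['confidence'])
        for d in trace(c,n)[:2]: print(c,'trace',d['uv'],d['confidence'],d['region'].sum())
    for col,pt in (((255,0,255),knob(0)),((0,255,0),knob(0,.014)),((255,255,0),knob(0,-.021))):
        x=proj(c,pt)[0]; print(c,x); 
    k=10; a=cv2.resize(im[b[1]:b[3],b[0]:b[2]],None,fx=k,fy=k,interpolation=cv2.INTER_CUBIC)
    for col,pt in (((255,0,255),knob(0)),((0,255,0),knob(0,.014)),((255,255,0),knob(0,-.021))):
        x=(proj(c,pt)[0]+.5-b[:2])*k; cv2.circle(a,tuple(int(i) for i in x),4,col,1)
    t.append(a)
cv2.imwrite('pics/k3.png',np.hstack(t))
```

```text
7.42 tcp [0.452  0.3086 0.2557] z [ 0.209  0.023 -0.978] y [-0.103  0.995  0.001] F [-0.2 -0.4 -0.1] gap 0.0855 g 0.0 q [ 0.06  0.5  -1.19  2.05  0.83  0.93  0.09]
top place [199.4, 240.5] 0.59
top trace [200.6, 216.2] 0.91 7588
top [202.93835729 235.50478204]
top [202.82778498 238.72735543]
top [203.09977124 230.81556385]
scene place [292.9, 164.4] 0.59
scene trace [295.6, 179.4] 0.75 2521
scene [294.35663134 163.31584608]
scene [294.14141167 159.08764328]
scene [294.67583744 169.59793417]
```

View pics/k3.png

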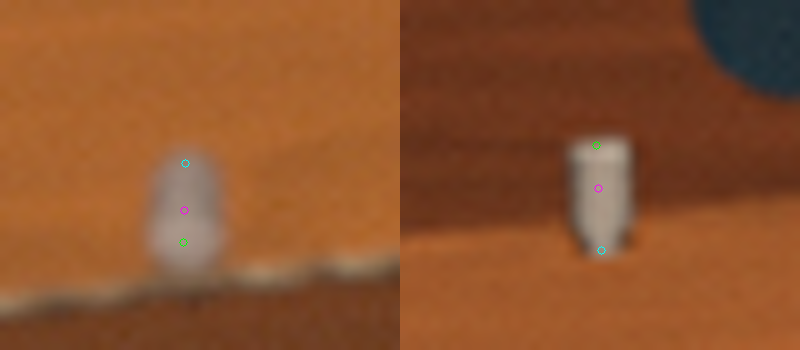

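{"fn": "arm_command", "kwargs": {"commands": [[-1,0,-0.1,0,0,0,0],[-1,0,-0.1,0,0,0,0],[-1,0,-0.1,0,0,0,0],[-1,0,-0.1,0,0,0,0],[-1,0,-0.1,0,0,0,0]]}}

```text
clock: 8.35
ee_pos: [0.4526, 0.2549, 0.2534]
orientation: [0.104, -0.05, 0.993, 0.004]
ft_force: [-0.1, 0.3, -1.0]
finger_gap: 0.0001
gripper_force: 0.0
```

Run:
```python
from pl import *
st(); print(get_state().keys())
p,R=cur(); z=R.as_matrix()[:,2]; t=[]
for c in ('top','scene'):
    im=cv2.cvtColor(grab_frame(c),cv2.COLOR_RGB2BGR)
    b=(proj(c,p)[0]-[40,40]).astype(int); b=np.maximum(b,0); k=5
    a=cv2.resize(im[b[1]:b[1]+80,b[0]:b[0]+80],None,fx=k,fy=k,interpolation=cv2.INTER_CUBIC)
    for col,d in (((255,0,255),0),((0,255,0),.025),((255,255,0),-.048)):
        x=(proj(c,p+d*z)[0]+.5-b)*k; cv2.circle(a,tuple(int(i) for i in x),4,col,1)
    t.append(a)
cv2.imwrite('pics/k4.png',np.hstack(t))
```

```text
8.35 tcp [0.4526 0.2549 0.2534] z [ 0.207  0.019 -0.978] y [-0.1    0.995 -0.002] F [-0.1  0.3 -1. ] gap 0.0001 g 0.0 q [ 0.19  0.47 -1.21  2.11  0.81  0.88  0.17]
dict_keys(['clock', 'qpos', 'joint_velocities', 'effort', 'ee_pos', 'orientation', 'ft_force', 'moment', 'gripper_force', 'finger_gap'])
```

View pics/k4.png

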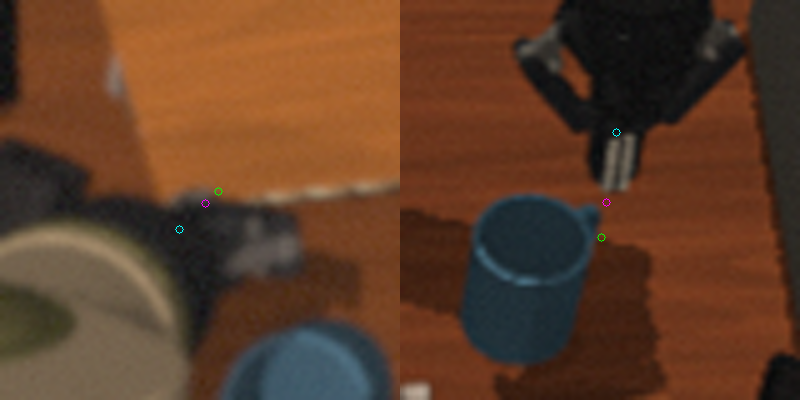

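The knob model agrees with both pictures. The closed fingertips, though, show at about (616,190) in the scene crop, while the reported TCP would put them at (601,237). So there is an offset between the reported TCP and the real fingertips. I'll measure it in a clear spot.

{"fn": "arm_command", "kwargs": {"commands": [[-1,0.05,-0.2,0.1,0,0,0],[-1,0.1,-0.4,0.1,0,0,0],[-1,0.15,-0.6,0.1,0,0,0],[-1,0.2,-0.8,0.1,0,0,0],[-1,0.2,-0.95,0.1,0,0.06,0]]}}

```text
clock: 9.07
ee_pos: [0.5199, -0.0448, 0.2994]
orientation: [0.01, -0.05, 0.999, 0.007]
ft_force: [1.7, 0.5, 1.1]
finger_gap: -0.0001
gripper_force: 0.0
```

{"fn": "arm_command", "kwargs": {"commands": [[-1,0.1,-0.4,0,0,0,0],[-1,0.1,-0.5,0,0,0,0],[-1,0.1,-0.5,0,0,0,0],[-1,0.1,-0.5,0,0,0,0],[-1,0.1,-0.5,0,0,0,0]]}}

```text
clock: 9.7
ee_pos: [0.572, -0.2986, 0.2967]
orientation: [0.01, -0.045, 0.999, 0.009]
ft_force: [-1.5, 0.9, -0.8]
finger_gap: -0.0001
gripper_force: 0.0
```

```bash
cat > see.py <<'E'
from pl import *
import sys
def see(name,off=np.zeros(3)):
    st(); p,R=cur(); z=R.as_matrix()[:,2]; t=[]
    for c in ('top','scene'):
        im=cv2.cvtColor(grab_frame(c),cv2.COLOR_RGB2BGR)
        b=(proj(c,p)[0]-[40,40]).astype(int); b=np.clip(b,0,[432,304]); k=5
        a=cv2.resize(im[b[1]:b[1]+80,b[0]:b[0]+80],None,fx=k,fy=k,interpolation=cv2.INTER_CUBIC)
        for col,d in (((255,0,255),0),((0,255,0),.025),((255,255,0),-.048)):
            x=(proj(c,p+off+d*z)[0]+.5-b)*k; cv2.circle(a,tuple(int(i) for i in x),4,col,1)
        t.append(a); print(c,'crop origin',b)
    cv2.imwrite(f'pics/{name}.png',np.hstack(t))
if __name__=='__main__': see(sys.argv[1])
E
python3 see.py k5
```

```text
9.7 tcp [ 0.572  -0.2986  0.2967] z [ 0.02   0.018 -1.   ] y [-0.09   0.996  0.016] F [-1.5  0.9 -0.8] gap -0.0001 g 0.0 q [ 1.1   0.66 -1.16  1.67  0.62  1.22  1.46]
top crop origin [352 151]
scene crop origin [ 90 109]
```

View pics/k5.png

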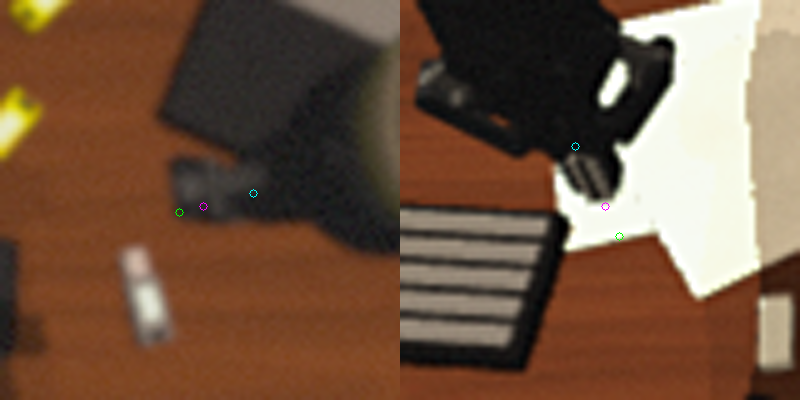

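Run:
```python
from pl import *
p,R=cur(); z=R.as_matrix()[:,2]; tip=p+.025*z
for t in ((386,188),(388,188),(386,189.5)):
    X,e=tri({'top':np.array(t),'scene':np.array([129.7,147.7])}); print(X,e,X-tip, R.inv().apply(X-tip))
```

```text
[ 0.57904458 -0.28598904  0.31104635] 3.6435688862990787 [0.0063597  0.00689245 0.03819763] [-0.00783568  0.0069035  -0.03792037]
[ 0.57882847 -0.28831528  0.3117537 ] 2.6794580449571583 [0.00614359 0.00456621 0.03890498] [-0.007413    0.00462142 -0.03867663]
[ 0.57616623 -0.28742092  0.30735695] 3.676545905261179 [0.00348135 0.00546057 0.03450823] [-0.00475224  0.00569242 -0.03431863]
```

{"fn": "arm_command", "kwargs": {"commands": [[-1,-0.1,0.2,0,0,0.006,0],[-1,-0.184,0.377,-0.05,0,0.006,0],[-1,-0.184,0.377,-0.2,0,0.006,0],[-1,-0.184,0.377,-0.42,0,0.006,0],[-1,-0.184,0.377,-0.42,0,0.006,0]]}}

```text
clock: 10.42
ee_pos: [0.4835, -0.1107, 0.1218]
orientation: [0.002, -0.05, 0.999, 0.009]
ft_force: [1.8, -1.7, -0.7]
finger_gap: -0.0001
gripper_force: 0.0
```

{"fn": "arm_command", "kwargs": {"commands": [[-1,0,0,0,0,0,0],[-1,0,0,-0.02,0,0,0],[-1,0,0,-0.04,0,0,0],[-1,0,0,-0.05,0,0,0]]}}

```text
clock: 10.92
ee_pos: [0.4847, -0.1136, 0.0976]
orientation: [0.002, -0.048, 0.999, 0.009]
ft_force: [0.1, 0.2, -0.4]
finger_gap: -0.0
gripper_force: 0.0
```

```bash
python3 see.py k6
```

```text
10.93 tcp [ 0.4847 -0.1136  0.0976] z [ 0.003  0.017 -1.   ] y [-0.096  0.995  0.017] F [ 0.1  0.2 -0.4] gap -0.0 g 0.0 q [ 0.77  0.7  -0.96  2.18  0.88  0.72  0.87]
top crop origin [259 193]
scene crop origin [170 124]
```

View pics/k6.png

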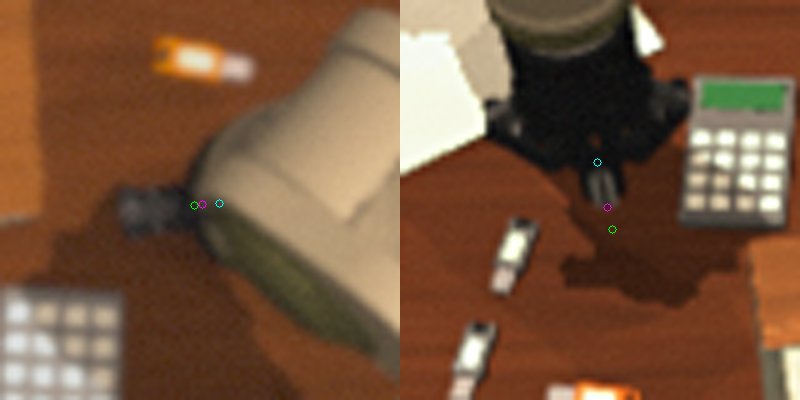

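{"fn": "arm_command", "kwargs": {"commands": [[-1,0,0,-0.04,0,0,0],[-1,0,0,-0.08,0,0,0],[-1,0,0,-0.11,0,0,0],[-1,0,0,-0.12,0,0,0]]}}

```text
clock: 11.52
ee_pos: [0.4842, -0.1131, 0.037]
orientation: [0.001, -0.049, 0.999, 0.009]
ft_force: [-0.5, -0.0, 0.0]
finger_gap: -0.0
gripper_force: 0.0
```

{"fn": "arm_command", "kwargs": {"commands": [[-1,0,0,-0.01,0,0,0],[-1,0,0,-0.016,0,0,0],[-1,0,0,-0.02,0,0,0]]}}

```text
clock: 11.9
ee_pos: [0.4844, -0.113, 0.0275]
orientation: [0.002, -0.049, 0.999, 0.009]
ft_force: [0.8, 0.2, 0.0]
finger_gap: -0.0002
gripper_force: 0.0
```

{"fn": "arm_command", "kwargs": {"commands": [[-1,0,0,-0.006,0,0,0],[-1,0,0,-0.012,0,0,0]]}}

```text
clock: 12.15
ee_pos: [0.4843, -0.113, 0.0213]
orientation: [0.001, -0.049, 0.999, 0.009]
ft_force: [-0.4, 0.2, 0.1]
finger_gap: -0.0001
gripper_force: 0.0
```

{"fn": "arm_command", "kwargs": {"commands": [[-1,0,0,-0.006,0,0,0],[-1,0,0,-0.012,0,0,0]]}}

```text
clock: 12.4
ee_pos: [0.4842, -0.1129, 0.0151]
orientation: [0.001, -0.049, 0.999, 0.009]
ft_force: [0.1, 0.1, 0.1]
finger_gap: 0.0002
gripper_force: 0.0
```

{"fn": "arm_command", "kwargs": {"commands": [[-1,0,0,-0.01,0,0,0],[-1,0,0,-0.018,0,0,0]]}}

```text
clock: 12.65
ee_pos: [0.4842, -0.1129, 0.0059]
orientation: [0.001, -0.049, 0.999, 0.009]
ft_force: [0.5, -0.7, 0.0]
finger_gap: -0.0
gripper_force: 0.0
```

{"fn": "arm_command", "kwargs": {"commands": [[-1,0,0,-0.006,0,0,0],[-1,0,0,-0.01,0,0,0]]}}

```text
clock: 12.9
ee_pos: [0.4842, -0.1129, 0.0011]
orientation: [0.001, -0.049, 0.999, 0.009]
ft_force: [-0.2, -0.6, 0.4]
finger_gap: 0.0
gripper_force: 0.0
```

{"fn": "arm_command", "kwargs": {"commands": [[-1,0,0,-0.005,0,0,0],[-1,0,0,-0.008,0,0,0]]}}

```text
clock: 13.15
ee_pos: [0.4842, -0.113, -0.0028]
orientation: [0.001, -0.049, 0.999, 0.009]
ft_force: [-0.1, 0.7, -0.0]
finger_gap: -0.0001
gripper_force: 0.0
```

{"fn": "arm_command", "kwargs": {"commands": [[-1,0,0,-0.004,0,0,0],[-1,0,0,-0.006,0,0,0]]}}

```text
clock: 13.4
ee_pos: [0.4843, -0.113, -0.0058]
orientation: [0.001, -0.049, 0.999, 0.009]
ft_force: [0.0, 0.2, 0.6]
finger_gap: -0.0003
gripper_force: 0.0
```

{"fn": "arm_command", "kwargs": {"commands": [[-1,0,0,-0.004,0,0,0],[-1,0,0,-0.006,0,0,0]]}}

```text
clock: 13.65
ee_pos: [0.4842, -0.113, -0.0088]
orientation: [0.001, -0.049, 0.999, 0.009]
ft_force: [0.4, 0.1, -0.6]
finger_gap: 0.0003
gripper_force: 0.0
```

{"fn": "arm_command", "kwargs": {"commands": [[-1,0,0,-0.004,0,0,0],[-1,0,0,-0.006,0,0,0]]}}

```text
clock: 13.9
ee_pos: [0.4842, -0.1129, -0.0118]
orientation: [0.001, -0.049, 0.999, 0.009]
ft_force: [-0.5, -0.3, -0.1]
finger_gap: 0.0005
gripper_force: 0.0
```

{"fn": "arm_command", "kwargs": {"commands": [[-1,0,0,-0.004,0,0,0],[-1,0,0,-0.006,0,0,0]]}}

```text
clock: 14.15
ee_pos: [0.4843, -0.113, -0.014]
orientation: [0.002, -0.049, 0.999, 0.008]
ft_force: [-4.0, -2.2, 26.4]
finger_gap: 0.0001
gripper_force: 13.4
```

{"fn": "arm_command", "kwargs": {"commands": [[-1,0,0,-0.004,0,0,0],[-1,0,0,-0.006,0,0,0]]}}

```text
clock: 14.4
ee_pos: [0.4844, -0.113, -0.0142]
orientation: [0.003, -0.049, 0.999, 0.007]
ft_force: [-14.1, -4.6, 72.9]
finger_gap: -0.0001
gripper_force: 36.7
```

```bash
python3 see.py k7
```

```text
14.4 tcp [ 0.4844 -0.113  -0.0142] z [ 0.005  0.014 -1.   ] y [-0.099  0.995  0.014] F [-14.1  -4.6  72.9] gap -0.0001 g 36.7 q [ 0.62  0.85 -0.75  2.24  1.23  0.56  0.57]
top crop origin [252 194]
scene crop origin [174 143]
```

View pics/k7.png

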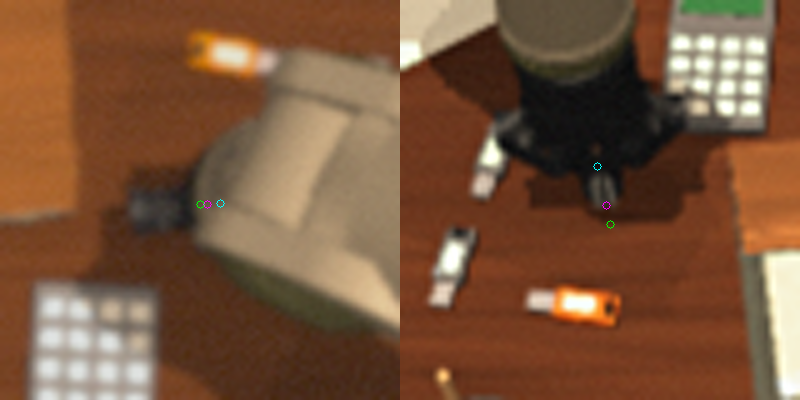

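{"fn": "arm_command", "kwargs": {"commands": [[-1,0,0,0.02,0,0,0],[-1,0,0,0.1,0,0,0],[-1,0,0,0.2,0,0,0],[-1,0,0,0.2,0,0,0]]}}

```text
clock: 15.0
ee_pos: [0.4858, -0.1131, 0.0851]
orientation: [0.004, -0.048, 0.999, 0.008]
ft_force: [-0.4, -0.3, -0.4]
finger_gap: -0.0005
gripper_force: 0.0
```

Run:
```python
from pl import *
st()
p=np.array([.2483,.6806,.2164])
for d in (-.048,0,.012,.025): print(d,proj('scene',p-[0,0,d])[0],proj('scene',p-[0,0,d]+[.007,.003,.038])[0])
y=np.array([.342,.94,0])*.05
print(proj('scene',[p-[0,0,.012]-y,p-[0,0,.012]+y]), proj('scene',[p+[0,0,.026]-y,p+[0,0,.026]+y]))
print('k7 tip at desk', atz('scene',(174+205/5-.5,143+207/5-.5),0))
# dark gripper pixels ascii around the start gripper
im=cv2.imread('pics/scene0.png',0)
for r in range(30,92,2): print(r,''.join('#' if v<38 else '.' for v in im[r,430:512]))
```

```text
15.0 tcp [ 0.4858 -0.1131  0.0851] z [ 0.007  0.017 -1.   ] y [-0.097  0.995  0.016] F [-0.4 -0.3 -0.4] gap -0.0005 g 0.0 q [ 0.74  0.7  -0.92  2.19  0.91  0.69  0.85]
-0.048 [457.69078132  69.02953671] [464.81079936  60.8142942 ]
0 [451.17762738  80.59346377] [457.87580213  72.99313184]
0.012 [449.61343477  83.36772816] [456.21200775  75.91169974]
0.025 [447.94651085  86.32296539] [454.4396763   79.01927264]
[[434.34150096  79.93021828]
 [465.04072455  86.85827221]] [[438.95213741  70.94681499]
 [470.5171251   77.95895758]]
k7 tip at desk [ 0.49465345 -0.11215896  0.        ]
30 ....................................###....##....##.................##############
32 ...................................#####......#.##............#..#################
34 ..................................########.............###.###......##############
36 .................................############...............##..........##########
38 ..........................#.....##################......#####...............######
40 .........................#.....#############################...................###

[... 1449 characters left out ...]
............
76 ########################...............##...##....................................
78 #########################..............#..........................................
80 #########################.........................................................
82 ##########################........................................................
84 ###########################.......................................................
86 ###########################.......................................................
88 ############################......................................................
90 #############################.....................................................
```

{"fn": "arm_command", "kwargs": {"commands": [[-1,0.04,-0.08,0.1,0,0.05,0],[-1,0.1,-0.18,0.2,0,0.1,0],[-1,0.16,-0.3,0.35,0,0.16,0],[-1,0.17,-0.4,0.42,0,0.17,0],[-1,0.17,-0.4,0.42,0,0.17,0]]}}

```text
clock: 15.62
ee_pos: [0.5678, -0.3064, 0.2834]
orientation: [-0.264, -0.045, 0.963, 0.022]
ft_force: [1.8, 0.2, -0.6]
finger_gap: 0.0001
gripper_force: 0.0
```

{"fn": "arm_command", "kwargs": {"commands": [[-1,0,0,0,0,0,0],[-1,0,0,0,0,0,0]]}}

```text
clock: 15.88
ee_pos: [0.5665, -0.3048, 0.2834]
orientation: [-0.263, -0.045, 0.964, 0.021]
ft_force: [-0.4, 0.9, -0.6]
finger_gap: -0.0001
gripper_force: 0.0
```

```bash
python3 see.py k8
python3 - <<'E'
from pl import *
p,R=cur(); z=R.as_matrix()[:,2]; tip=p+.025*z
for n,o in (('none',0*z),('tool',-.0385*z),('world',np.array([.007,.003,.038]))): print(n,proj('scene',[tip+o,tip+o-.03*z]).round(1).tolist(),proj('top',[tip+o,tip+o-.03*z]).round(1).tolist())
E
```

```text
15.88 tcp [ 0.5665 -0.3048  0.2834] z [-0.509  0.018 -0.861] y [-0.075  0.995  0.065] F [-0.4  0.9 -0.6] gap -0.0001 g 0.0 q [ 0.76  0.83 -0.89  1.34  0.54  1.8   1.52]
top crop origin [352 154]
scene crop origin [ 90 111]
none [[133.5, 152.3], [129.6, 151.0]] [[388.7, 201.5], [393.0, 193.6]]
tool [[128.5, 150.7], [124.2, 149.3]] [[394.3, 191.3], [399.1, 182.9]]
world [[130.0, 145.7], [125.9, 144.1]] [[394.1, 196.5], [398.9, 188.2]]
```

View pics/k8.png

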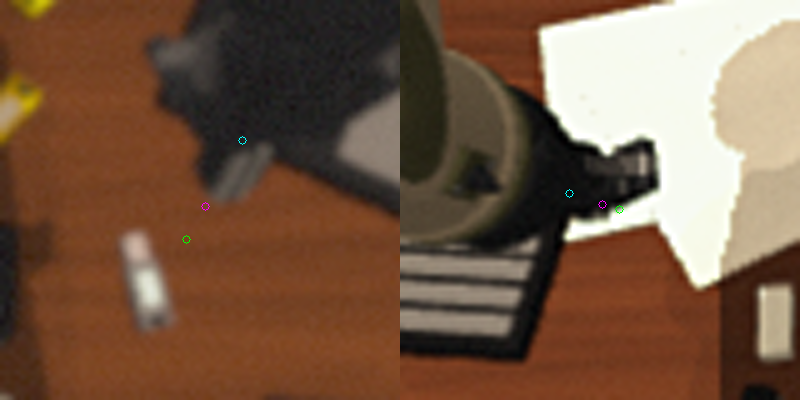

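The offset is along the tool: the fingertips are about 13.5 mm behind the reported TCP, and the desk contact and both tilts agree on that. So the grasp point is TCP − 32.5 mm·z. I'll redo the knob grasp with this correction.

```bash
sed -i 's/knob(th,out,al)-.006\*/knob(th,out,al)+.0325*/' arc.py
python3 - <<'E'
from arc import *
a=cur(); R=Rt(12); z=R.as_matrix()[:,2]
g=knob(0,.002)+.0325*z; p=g-.09*z; m=(p+np.r_[0,0,.12],R)
print(p,g)
show(a,[m]); show(m,[(p,R)]);show((p,R),[(g,R)])
E
```

```text
[0.46996519 0.15269394 0.15240295] [0.48858654 0.15453409 0.06436966]
  [-0.1928, 0.9138, -0.0222, 0.0008, -0.2364, -0.0011]
-- call end
  [0.0, 0.0, -0.24, 0.0, 0.0, 0.0]
-- call end
  [0.0372, 0.0037, -0.1761, 0.0, 0.0, 0.0]
-- call end
```

{"fn": "arm_command", "kwargs": {"commands": [[1,-0.05,0.12,0,0,-0.05,0],[1,-0.1,0.24,0,0,-0.1,0],[1,-0.14,0.36,-0.01,0,-0.15,0],[1,-0.18,0.48,-0.02,0,-0.2,0],[1,-0.19,0.6,-0.02,0,-0.236,0]]}}

```text
clock: 16.6
ee_pos: [0.4691, -0.0082, 0.2738]
orientation: [0.106, -0.049, 0.993, 0.004]
ft_force: [1.5, 0.4, 0.8]
finger_gap: 0.0856
gripper_force: 0.0
```

{"fn": "arm_command", "kwargs": {"commands": [[1,0,0.12,0,0,0,0],[1,0,0.24,0,0,0,0],[1,0,0.31,0,0,0,0],[1,0,0.31,0,0,0,0],[1,0,0.31,0,0,0,0]]}}

```text
clock: 17.23
ee_pos: [0.4714, 0.1449, 0.2741]
orientation: [0.104, -0.05, 0.993, 0.003]
ft_force: [-0.1, -0.8, 0.1]
finger_gap: 0.0856
gripper_force: 0.0
```

Run:
```python
from arc import *
st();a=cur(); R=Rt(12); z=R.as_matrix()[:,2]
g=knob(0,.002)+.0325*z; p=g-.07*z
show(a,[(p,R)]);show((p,R),[(g,R)])
```

```text
17.23 tcp [0.4714 0.1449 0.2741] z [ 0.206  0.017 -0.978] y [-0.1    0.995 -0.004] F [-0.1 -0.8  0.1] gap 0.0856 g 0.0 q [ 0.4   0.32 -1.08  2.15  0.59  0.74  0.61]
  [0.0054, 0.0164, -0.2826, 0.0012, -0.0002, -0.0005]
-- call end
  [0.029, 0.0029, -0.1369, 0.0, 0.0, 0.0]
-- call end
```

Descend slowly enough to feel contact, then close.

{"fn": "arm_command", "kwargs": {"commands": [[1,0.005,0.016,-0.1,0,0,0],[1,0.005,0.016,-0.2,0,0,0],[1,0.005,0.016,-0.283,0,0,0],[1,0.02,0.018,-0.35,0,0,0],[1,0.028,0.019,-0.39,0,0,0]]}}

```text
clock: 17.85
ee_pos: [0.4858, 0.153, 0.078]
orientation: [0.103, -0.049, 0.993, 0.003]
ft_force: [0.4, -0.2, 0.4]
finger_gap: 0.0854
gripper_force: 0.0
```

{"fn": "arm_command", "kwargs": {"commands": [[1,0.003,0,-0.015,0,0,0],[1,0.006,0,-0.029,0,0,0],[1,0.006,0,-0.029,0,0,0]]}}

```text
clock: 18.23
ee_pos: [0.489, 0.1531, 0.0647]
orientation: [0.104, -0.048, 0.993, 0.003]
ft_force: [-0.4, -0.2, -0.2]
finger_gap: 0.0853
gripper_force: 0.0
```

{"fn": "arm_command", "kwargs": {"commands": [[-1,0,0,0,0,0,0],[-1,0,0,0,0,0,0],[-1,0,0,0,0,0,0],[-1,0,0,0,0,0,0],[-1,0,0,0,0,0,0]]}}

```text
clock: 18.85
ee_pos: [0.4895, 0.1548, 0.0658]
orientation: [0.105, -0.049, 0.993, 0.004]
ft_force: [-0.5, -1.1, 6.0]
finger_gap: 0.0181
gripper_force: 58.3
```

Run:
```python
from arc import *
st();a=cur(); R=Rt(12); print(knob(0,.002)+.0325*R.as_matrix()[:,2]-a[0])
s=arc(0,0.001,1,12,12,.002)[0]
show(s,arc(0,1.0,15,12,-12,.002))
```

```text
18.85 tcp [0.4895 0.1548 0.0658] z [ 0.208  0.018 -0.978] y [-0.099  0.995 -0.003] F [-0.5 -1.1  6. ] gap 0.0181 g 58.3 q [-0.03  0.63 -0.62  2.33  1.42  0.44 -0.22]
[-0.000875   -0.00028424 -0.00140368]
  [-0.0102, -0.001, 0.0181, -0.0009, 0.0088, -0.0]
  [-0.0192, -0.0019, 0.037, -0.0017, 0.0177, 0.0]
  [-0.0269, -0.0027, 0.0564, -0.0026, 0.0265, -0.0]
  [-0.0334, -0.0033, 0.0762, -0.0035, 0.0354, -0.0]
  [-0.0385, -0.0038, 0.0964, -0.0044, 0.0442, -0.0]
-- call end
  [-0.0038, -0.0004, 0.0204, -0.0009, 0.0088, 0.0]
  [-0.0062, -0.0006, 0.0409, -0.0017, 0.0177, 0.0]
  [-0.0072, -0.0007, 0.0614, -0.0026, 0.0265, -0.0]
  [-0.0069, -0.0007, 0.0819, -0.0035, 0.0354, 0.0]
  [-0.0052, -0.0005, 0.1023, -0.0044, 0.0442, 0.0]
-- call end
  [0.003, 0.0003, 0.0201, -0.0009, 0.0088, 0.0]
  [0.0073, 0.0007, 0.04, -0.0017, 0.0177, 0.0]
  [0.013, 0.0013, 0.0594, -0.0026, 0.0265, 0.0]
  [0.0199, 0.002, 0.0783, -0.0035, 0.0354, 0.0]
  [0.028, 0.0028, 0.0967, -0.0044, 0.0442, 0.0]
-- call end
```

Gripped with 58 N. Now I'll lift along the arc.

{"fn": "arm_command", "kwargs": {"commands": [[-1,-0.01,-0.001,0.018,-0.001,0.009,0],[-1,-0.019,-0.002,0.037,-0.002,0.018,0],[-1,-0.027,-0.003,0.056,-0.003,0.026,0],[-1,-0.033,-0.003,0.076,-0.003,0.035,0],[-1,-0.038,-0.004,0.096,-0.004,0.044,0]]}}

```text
clock: 19.48
ee_pos: [0.4706, 0.1531, 0.1135]
orientation: [0.035, -0.05, 0.998, 0.001]
ft_force: [6.2, 0.3, -8.4]
finger_gap: 0.0184
gripper_force: 58.8
```

```bash
cat >> arc.py <<'E'
def door():
    """door angle from grasp point now"""
    p,R=cur(); g=p-.0325*R.as_matrix()[:,2]
    c,s=np.cos(H[2]),np.sin(H[2]); d=g[:2]-H[:2]; hx=c*d[0]+s*d[1]; hy=-s*d[0]+c*d[1]
    v=np.array([hx-.033,g[2]-.165]); r=np.hypot(*v)
    ang=np.arctan2(v[1],-v[0])           # elevation of the knob seen from hinge
    return ang-np.arctan2(.036,.15)+np.radians(40), r, hy
E
python3 - <<'E'
from arc import *
st(); th,r,hy=door(); print('door',th,r,np.hypot(.15,.036),hy)
show(cur(),arc(th,th+.67,10,4,-14,.002))
E
```

```text
19.48 tcp [0.4706 0.1531 0.1135] z [ 0.07   0.006 -0.998] y [-0.099  0.995 -0.001] F [ 6.2  0.3 -8.4] gap 0.0184 g 58.8 q [ 0.12  0.58 -0.81  2.23  0.87  0.6   0.33]
door 0.3375427328556419 0.1527920424619443 0.15425952158618927 0.00032289775730411953
  [-0.0068, -0.0013, 0.0201, -0.0007, 0.0101, -0.0002]
  [-0.0093, -0.0015, 0.0407, -0.0017, 0.0201, -0.0002]
  [-0.0105, -0.0016, 0.0614, -0.0027, 0.03, -0.0002]
  [-0.0103, -0.0016, 0.082, -0.0037, 0.04, -0.0002]
  [-0.0087, -0.0014, 0.1025, -0.0047, 0.0499, -0.0002]
-- call end
  [0.0029, 0.0003, 0.0203, -0.001, 0.01, 0.0]
  [0.0072, 0.0007, 0.0402, -0.002, 0.0199, -0.0]
  [0.0128, 0.0013, 0.0598, -0.003, 0.0299, 0.0]
  [0.0196, 0.0019, 0.0788, -0.0039, 0.0398, 0.0]
  [0.0277, 0.0027, 0.0973, -0.0049, 0.0498, 0.0]
-- call end
```

Force is only about 10 N and the door reads 0.34 rad, so it is tracking well. Continuing.

{"fn": "arm_command", "kwargs": {"commands": [[-1,-0.006,-0.001,0.02,-0.001,0.01,0],[-1,-0.009,-0.0015,0.041,-0.002,0.02,0],[-1,-0.01,-0.0015,0.061,-0.003,0.03,0],[-1,-0.01,-0.0015,0.082,-0.004,0.04,0],[-1,-0.008,-0.001,0.102,-0.005,0.05,0]]}}

```text
clock: 20.1
ee_pos: [0.4674, 0.1527, 0.1645]
orientation: [-0.043, -0.05, 0.998, -0.002]
ft_force: [7.2, 1.7, -10.5]
finger_gap: 0.0183
gripper_force: 58.8
```

{"fn": "arm_command", "kwargs": {"commands": [[-1,0.003,0,0.02,-0.001,0.01,0],[-1,0.007,0.001,0.04,-0.002,0.02,0],[-1,0.013,0.001,0.06,-0.003,0.03,0],[-1,0.02,0.002,0.079,-0.004,0.04,0],[-1,0.028,0.003,0.097,-0.005,0.05,0]]}}

```text
clock: 20.72
ee_pos: [0.4806, 0.154, 0.2123]
orientation: [-0.122, -0.049, 0.991, -0.007]
ft_force: [3.5, 3.3, -12.0]
finger_gap: 0.018
gripper_force: 58.9
```

Run:
```python
from arc import *
st(); th,r,hy=door(); print('door',th,r,np.hypot(.15,.036),hy)
show(cur(),arc(th,th+1.0,15,-14,-42,.002))
```

```text
20.73 tcp [0.4806 0.154  0.2123] z [-0.242 -0.025 -0.97 ] y [-0.099  0.995 -0.001] F [  3.5   3.3 -12. ] gap 0.018 g 58.9 q [ 0.28  0.64 -1.01  1.9   0.44  1.13  0.74]
door 1.0031830613071249 0.1532249778339758 0.15425952158618927 0.00024806390408333746
  [0.0074, 0.0003, 0.0189, -0.0007, 0.0099, -0.0004]
  [0.0176, 0.0013, 0.036, -0.0018, 0.0202, -0.0004]
  [0.029, 0.0024, 0.0523, -0.0028, 0.0306, -0.0004]
  [0.0413, 0.0037, 0.0677, -0.0038, 0.0409, -0.0004]
  [0.0546, 0.005, 0.0822, -0.0048, 0.0512, -0.0004]
-- call end
  [0.0142, 0.0014, 0.0135, -0.001, 0.0103, 0.0]
  [0.0292, 0.0029, 0.026, -0.002, 0.0206, 0.0]
  [0.045, 0.0044, 0.0374, -0.0031, 0.031, 0.0]
  [0.0615, 0.0061, 0.0477, -0.0041, 0.0413, 0.0]
  [0.0786, 0.0078, 0.0567, -0.0051, 0.0516, 0.0]
-- call end
  [0.0176, 0.0017, 0.0078, -0.001, 0.0103, 0.0]
  [0.0356, 0.0035, 0.0144, -0.002, 0.0206, 0.0]
  [0.054, 0.0053, 0.0197, -0.0031, 0.031, -0.0]
  [0.0727, 0.0072, 0.0237, -0.0041, 0.0413, 0.0]
  [0.0915, 0.009, 0.0264, -0.0051, 0.0516, 0.0]
-- call end
```

{"fn": "arm_command", "kwargs": {"commands": [[-1,0.0075,0,0.019,-0.001,0.01,0],[-1,0.0175,0.001,0.036,-0.002,0.02,0],[-1,0.029,0.002,0.052,-0.003,0.03,0],[-1,0.041,0.004,0.068,-0.004,0.041,0],[-1,0.0545,0.005,0.082,-0.005,0.051,0]]}}

```text
clock: 21.35
ee_pos: [0.5074, 0.1565, 0.2528]
orientation: [-0.202, -0.049, 0.978, -0.01]
ft_force: [0.1, 4.9, -13.1]
finger_gap: 0.0184
gripper_force: 58.8
```

{"fn": "arm_command", "kwargs": {"commands": [[-1,0.014,0.001,0.0135,-0.001,0.01,0],[-1,0.029,0.003,0.026,-0.002,0.02,0],[-1,0.045,0.004,0.0375,-0.003,0.031,0],[-1,0.0615,0.006,0.048,-0.004,0.041,0],[-1,0.0785,0.008,0.057,-0.005,0.051,0]]}}

```text
clock: 21.98
ee_pos: [0.5466, 0.1603, 0.2807]
orientation: [-0.281, -0.048, 0.959, -0.015]
ft_force: [-2.1, 2.1, -12.9]
finger_gap: 0.0183
gripper_force: 58.8
```

Run:
```python
from arc import *
st(); th,r,hy=door(); print('door',th,r,np.hypot(.15,.036),hy)
show(cur(),arc(th,2.18,10,-33,-36,.002))
```

```text
21.98 tcp [0.5466 0.1603 0.2807] z [-0.536 -0.055 -0.842] y [-0.101  0.995 -0.001] F [ -2.1   2.1 -12.9] gap 0.0183 g 58.8 q [ 0.2   0.8  -0.97  1.48  0.3   1.65  0.86]
door 1.6631674826476934 0.15341451943030476 0.15425952158618927 0.00011160549177104215
  [0.0137, 0.0013, 0.0074, -0.0, 0.0037, -0.0008]
  [0.0286, 0.0027, 0.0122, -0.0002, 0.0054, -0.0008]
  [0.0437, 0.0042, 0.0162, -0.0003, 0.0071, -0.0008]
  [0.059, 0.0058, 0.0193, -0.0005, 0.0087, -0.0008]
  [0.0745, 0.0073, 0.0217, -0.0007, 0.0104, -0.0008]
-- call end
  [0.0155, 0.0015, 0.0016, -0.0002, 0.0017, -0.0]
  [0.0311, 0.0031, 0.0023, -0.0003, 0.0033, -0.0]
  [0.0467, 0.0046, 0.0022, -0.0005, 0.005, 0.0]
  [0.0622, 0.0062, 0.0013, -0.0007, 0.0066, -0.0]
  [0.0777, 0.0077, -0.0004, -0.0008, 0.0083, 0.0]
-- call end
```

{"fn": "arm_command", "kwargs": {"commands": [[-1,0.0137,0.001,0.0074,0,0.003,0],[-1,0.0286,0.003,0.012,0,0.005,0],[-1,0.0437,0.004,0.016,0,0.007,0],[-1,0.059,0.006,0.019,0,0.008,0],[-1,0.0745,0.007,0.0215,0,0.01,0]]}}

```text
clock: 22.6
ee_pos: [0.5843, 0.164, 0.2934]
orientation: [-0.294, -0.048, 0.954, -0.014]
ft_force: [-3.7, 3.7, -16.9]
finger_gap: 0.0178
gripper_force: 58.9
```

{"fn": "arm_command", "kwargs": {"commands": [[-1,0.0155,0.0015,0.0016,0,0.002,0],[-1,0.031,0.003,0.0023,0,0.003,0],[-1,0.046,0.0045,0.002,0,0.005,0],[-1,0.058,0.006,0.0015,0,0.006,0]]}}

```text
clock: 23.1
ee_pos: [0.6132, 0.1669, 0.2945]
orientation: [-0.304, -0.049, 0.951, -0.013]
ft_force: [-5.5, 0.8, -14.8]
finger_gap: 0.0181
gripper_force: 58.8
```

Run:
```python
from arc import *
st(); th,r,hy=door(); print('door',th,r,hy)
show(cur(),arc(th,2.2,5,-36,-36,.002))
for c in ('scene','top'):
    grab_frame(c)
    for d in place_of(c,'stay_knob'): print(c,d)
```

```text
23.1 tcp [0.6132 0.1669 0.2945] z [-0.577 -0.055 -0.815] y [-0.1    0.995  0.004] F [ -5.5   0.8 -14.8] gap 0.0181 g 58.8 q [ 0.13  0.88 -0.92  1.26  0.3   1.81  0.91]
door 2.1151344467497983 0.15656293526908108 -1.034621000795509e-06
  [0.0043, 0.0003, -0.0047, -0.0016, 0.0033, -0.0007]
  [0.0094, 0.0008, -0.0052, -0.0016, 0.0033, -0.0007]
  [0.0146, 0.0013, -0.0059, -0.0016, 0.0033, -0.0007]
  [0.0198, 0.0018, -0.0066, -0.0016, 0.0033, -0.0007]
  [0.0249, 0.0023, -0.0074, -0.0016, 0.0033, -0.0007]
-- call end
scene {'uv': [227.5, 263.7], 'confidence': 0.63}
scene {'uv': [368.7, 173.4], 'confidence': 0.57}
top {'uv': [122.2, 206.5], 'confidence': 0.77}
```

{"fn": "arm_command", "kwargs": {"commands": [[-1,0.005,0.0005,-0.001,0,0,0],[-1,0.01,0.001,-0.0015,0,0,0],[-1,0.015,0.0015,-0.002,0,0,0]]}}

```text
clock: 23.68
ee_pos: [0.6207, 0.1677, 0.2935]
orientation: [-0.303, -0.049, 0.952, -0.013]
ft_force: [-4.1, 1.3, -10.0]
finger_gap: 0.0179
gripper_force: 58.8
```

{"fn": "arm_command", "kwargs": {"commands": [[-1,0.004,0.0005,0,0,0,0],[-1,0.008,0.001,-0.001,0,0,0],[-1,0.008,0.001,-0.001,0,0,0]]}}

```text
clock: 24.05
ee_pos: [0.625, 0.1681, 0.2926]
orientation: [-0.303, -0.048, 0.952, -0.013]
ft_force: [-1.8, -0.6, -1.8]
finger_gap: 0.018
gripper_force: 59.2
```

Run:
```python
from arc import *
st(); th,r,hy=door(); print('door',th,r,hy)
u={}
for c in ('scene','top'):
    grab_frame(c)
    for d in place_of(c,'stay_knob'): print(c,d); u[c]=np.array(d['uv'])
print(tri({'scene':np.array([368.7,173.4]),'top':np.array([122.2,206.5])}))
X,e=tri(u); print(X,e); 
for x in (-.037,-.02,0,.02): print(x,[proj(c,T(H,[x,.21,.165]))[0] for c in u])
```

```text
24.05 tcp [0.625  0.1681 0.2926] z [-0.575 -0.054 -0.816] y [-0.1    0.995  0.004] F [-1.8 -0.6 -1.8] gap 0.018 g 59.2 q [ 0.11  0.89 -0.9   1.23  0.3   1.82  0.92]
door 2.191459046085948 0.15612214733540897 2.5281969567677275e-05
top {'uv': [118.8, 206.9], 'confidence': 0.66}
(array([0.56160471, 0.36518501, 0.14443182]), np.float64(0.860639763416998))
[ 0.58160436  0.44451918 -0.06303746] 1.6639224043046852e-07
-0.037 [array([116.59194008, 218.2648375 ])]
-0.02 [array([116.20193462, 211.74067426])]
0 [array([115.75011549, 204.10849356])]
0.02 [array([115.30580942, 196.52347461])]
```

{"fn": "arm_command", "kwargs": {"commands": [[-1,0.003,0.0003,0,0,0,0],[-1,0.006,0.0006,-0.001,0,0,0],[-1,0.006,0.0006,-0.001,0,0,0]]}}

```text
clock: 24.62
ee_pos: [0.6279, 0.1684, 0.2921]
orientation: [-0.303, -0.048, 0.952, -0.013]
ft_force: [-1.9, -0.0, -0.5]
finger_gap: 0.0178
gripper_force: 59.0
```

```bash
cat > stay.py <<'E'
from arc import *
st(); th,r,hy=door(); print('door',th,r)
for c in ('scene','top'):
    grab_frame(c)
    for d in place_of(c,'stay_knob'): print(c,np.round(d['uv'],1),round(d['confidence'],2), 'hutch x if z=.16:', ((atz(c,d['uv'],.16)[:2]-H[:2])@[np.cos(H[2]),np.sin(H[2])]).round(3))
E
python3 stay.py
```

```text
24.62 tcp [0.6279 0.1684 0.2921] z [-0.575 -0.055 -0.816] y [-0.1    0.995  0.004] F [-1.9 -0.  -0.5] gap 0.0178 g 59.0 q [ 0.11  0.89 -0.89  1.22  0.3   1.83  0.93]
door 2.210222186746983 0.15602191697037915
top [118.9 208.2] 0.59 hutch x if z=.16: -0.011
top [186.6 165.8] 0.17 hutch x if z=.16: 0.083
```

{"fn": "arm_command", "kwargs": {"commands": [[-1,0.003,0.0003,0,0,0,0],[-1,0.006,0.0006,-0.001,0,0,0],[-1,0.006,0.0006,-0.001,0,0,0]]}}

```text
clock: 25.2
ee_pos: [0.6308, 0.1687, 0.2913]
orientation: [-0.303, -0.048, 0.952, -0.013]
ft_force: [-2.7, -1.5, -0.6]
finger_gap: 0.0178
gripper_force: 59.1
```

```bash
python3 stay.py
```

```text
25.2 tcp [0.6308 0.1687 0.2913] z [-0.576 -0.055 -0.816] y [-0.1    0.995  0.004] F [-2.7 -1.5 -0.6] gap 0.0178 g 59.1 q [ 0.1   0.89 -0.88  1.21  0.3   1.83  0.93]
door 2.229965707033246 0.15581585799713243
top [190.2 198.6] 0.61 hutch x if z=.16: -0.006
top [119.7 206.1] 0.49 hutch x if z=.16: -0.006
```

{"fn": "arm_command", "kwargs": {"commands": [[-1,0.004,0.0004,-0.001,0,0,0],[-1,0.008,0.0008,-0.002,0,0,0],[-1,0.008,0.0008,-0.002,0,0,0]]}}

```text
clock: 25.78
ee_pos: [0.635, 0.1691, 0.2903]
orientation: [-0.303, -0.048, 0.952, -0.013]
ft_force: [-0.0, -1.4, -1.6]
finger_gap: 0.018
gripper_force: 59.0
```

{"fn": "arm_command", "kwargs": {"commands": [[-1,0.004,0.0004,-0.001,0,0,0],[-1,0.008,0.0008,-0.002,0,0,0],[-1,0.008,0.0008,-0.002,0,0,0]]}}

```text
clock: 26.15
ee_pos: [0.6377, 0.1694, 0.2895]
orientation: [-0.304, -0.049, 0.951, -0.014]
ft_force: [-7.1, -4.1, -1.0]
finger_gap: 0.0178
gripper_force: 58.8
```

```bash
python3 stay.py
```

```text
26.15 tcp [0.6377 0.1694 0.2895] z [-0.578 -0.056 -0.814] y [-0.102  0.995  0.004] F [-7.1 -4.1 -1. ] gap 0.0178 g 58.8 q [ 0.09  0.9  -0.86  1.19  0.3   1.84  0.95]
door 2.2766742798036614 0.15552560332375542
top [118.  209.1] 0.66 hutch x if z=.16: -0.013
top [196.  185.6] 0.32 hutch x if z=.16: 0.027
top [177.3 281.4] 0.2 hutch x if z=.16: -0.214
```

{"fn": "arm_command", "kwargs": {"commands": [[-1,0.004,0.0004,-0.001,0,0,0],[-1,0.004,0.0004,-0.001,0,0,0],[-1,0.004,0.0004,-0.001,0,0,0],[-1,0.004,0.0004,-0.001,0,0,0],[-1,0.004,0.0004,-0.001,0,0,0]]}}

```text
clock: 26.98
ee_pos: [0.6385, 0.1695, 0.2893]
orientation: [-0.306, -0.05, 0.951, -0.014]
ft_force: [-12.5, -5.7, -0.2]
finger_gap: 0.0178
gripper_force: 58.9
```

```bash
python3 stay.py; python3 stay.py|tail -3
python3 - <<'E'
from h import *
im=cv2.imread('pics/top0.png')
save('top','now_nv'); save('scene','now_s')
a=cv2.imread('pics/now_nv.png')[150:260,90:290]; b=cv2.imread('pics/now_s.png')[100:210,225:425]
cv2.imwrite('pics/k9.png',np.vstack([cv2.resize(x,None,fx=2.7,fy=2.7,interpolation=cv2.INTER_CUBIC) for x in (a,b)]))
E
```

```text
26.98 tcp [0.6385 0.1695 0.2893] z [-0.58  -0.057 -0.813] y [-0.103  0.995  0.004] F [-12.5  -5.7  -0.2] gap 0.0178 g 58.9 q [ 0.09  0.9  -0.86  1.18  0.29  1.84  0.95]
door 2.2824280819099663 0.15556386741181655
top [120.7 208.8] 0.78 hutch x if z=.16: -0.013
scene [193.  170.4] 0.52 hutch x if z=.16: -0.07
top [117.7 211.5] 0.61 hutch x if z=.16: -0.019
top [200.9 204.3] 0.19 hutch x if z=.16: -0.024
```

View pics/k9.png

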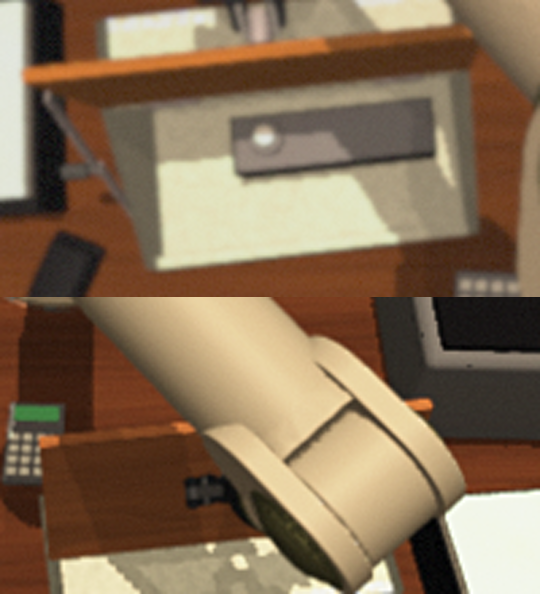

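The top crop shows the door upright. The stay knob is at crop (75,170), about full px (118,213), and the dock top is in view with the button at (265,135). I'll release the knob, back off, and check the elbow.

{"fn": "arm_command", "kwargs": {"commands": [[0.2,-0.002,0,0,0,0,0],[0.2,-0.002,0,0,0,0,0],[0.2,-0.002,0,0,0,0,0],[0.2,0.03,0.003,0.05,0,0,0],[0.2,0.09,0.01,0.13,0,0,0]]}}

```text
clock: 28.1
ee_pos: [0.6618, 0.172, 0.3196]
orientation: [-0.305, -0.044, 0.951, -0.013]
ft_force: [-0.5, 0.8, -3.1]
finger_gap: 0.0514
gripper_force: 0.0
```

{"fn": "arm_command", "kwargs": {"commands": [[0.2,0.01,0,0.1,0,0,0],[0.2,0.01,0,0.2,0,0,0],[0.2,0,-0.05,0.3,0,0,0],[0.2,-0.05,-0.15,0.32,0,-0.06,0],[0.2,-0.12,-0.25,0.32,0,-0.12,0]]}}

```text
clock: 28.72
ee_pos: [0.6117, 0.0642, 0.4718]
orientation: [-0.122, -0.043, 0.991, -0.023]
ft_force: [1.1, -0.8, 1.1]
finger_gap: 0.0515
gripper_force: 0.0
```

{"fn": "arm_command", "kwargs": {"commands": [[0.2,-0.1,-0.12,0,0,-0.05,0],[0.2,-0.2,-0.24,0,0,-0.08,0],[0.2,-0.25,-0.36,0,0,-0.08,0],[0.2,-0.25,-0.48,0,0,-0.08,0],[0.2,-0.25,-0.6,0,0,-0.08,0]]}}

```text
clock: 29.35
ee_pos: [0.4853, -0.2135, 0.4743]
orientation: [0.004, -0.038, 0.999, -0.027]
ft_force: [2.0, 0.2, -0.9]
finger_gap: 0.0515
gripper_force: 0.0
```

```bash
python3 stay.py
python3 - <<'E'
from arc import *
# door angle from trace fit: top edge corners in top and scene
for c in ('top','scene'):
    grab_frame(c)
    for n in ('hutch_door','dock','stay'):
        for d in trace(c,n)[:1]:
            m=d['region']; v,u=np.nonzero(m); print(c,n,np.round(d['uv'],1),round(d['confidence'],2),m.sum(),'u',u.min(),u.max(),'v',v.min(),v.max()); np.save(f'm_{c}_{n}.npy',m)
    for n in ('dock','start_top','port1','port2','port3','port4'):
        for d in place_of(c,n)[:1]: print(c,n,np.round(d['uv'],1),round(d['confidence'],2))
E
```

```text
29.35 tcp [ 0.4853 -0.2135  0.4743] z [ 0.009 -0.054 -0.998] y [-0.076  0.996 -0.055] F [ 2.   0.2 -0.9] gap 0.0515 g 0.0 q [0.02 0.13 0.3  1.7  0.01 1.29 1.96]
door 1.569840538210597 0.38208519464392837
top hutch_door [189.7 174.8] 0.62 2639 u 98 268 v 155 188
top dock [215.  202.3] 0.91 1734 u 175 251 v 186 215
top dock [218.6 203.4] 0.9
top start_top [188.7 199. ] 0.56
top port1 [187.4 216.6] 0.98
top port2 [187.4 216.6] 0.98
top port3 [187.4 216.6] 0.98
top port4 [187.4 216.6] 0.98
scene hutch_door [307.9 167. ] 0.6 6359 u 240 383 v 137 197
scene dock [318.1 132.4] 0.46 531 u 305 330 v 121 144
scene port1 [307.2 186.6] 0.21
scene port2 [307.2 186.6] 0.21
scene port3 [307.2 186.6] 0.21
scene port4 [307.2 186.6] 0.21
```

```bash
cat > dock.py <<'E'
from arc import *
from scipy.optimize import minimize
grab_frame('top')
ports=[(np.round(d['uv'],1).tolist(),round(d['confidence'],2)) for d in place_of('top','port1')]; print('ports',ports)
print('start',[(np.round(d['uv'],1).tolist(),round(d['confidence'],2)) for d in place_of('top','start_top')])
for c in ('top','scene'):
    grab_frame(c); print(c,'stay',[(np.round(d['uv'],1).tolist(),round(d['confidence'],2)) for d in place_of(c,'stay_knob')])
# door angle by mask, both views
def dm(c,th):
    f=th-np.radians(40); d=np.array([-np.cos(f),0,np.sin(f)]); n=np.array([np.sin(f),0,np.cos(f)]); h=np.array([.033,0,.165])
    X=[h+y*np.array([0,1,0])+r*d+t*n for y in(-.18,.18) for r in (0,.19) for t in (0,.013)]
    m=np.zeros((384*4,512*4),np.uint8); cv2.fillConvexPoly(m,cv2.convexHull(((proj(c,T(H,X))+.5)*4).astype(np.float32)).astype(np.int32),1); return m
Md={c:cv2.resize(np.load(f'm_{c}_hutch_door.npy').astype(np.uint8),None,fx=4,fy=4,interpolation=cv2.INTER_NEAREST) for c in ('top','scene')}
for c in ('top','scene'):
    L=[(((a:=dm(c,t))&Md[c]).sum()/(a|Md[c]).sum(),round(t,2)) for t in np.arange(1.9,2.36,.02)]; print(c,sorted(L)[-3:])
door=dm('top',2.19)
Mk=cv2.resize(np.load('m_top_dock.npy').astype(np.uint8),None,fx=4,fy=4,interpolation=cv2.INTER_NEAREST)
def bm(q):
    X=np.array([(x+q[0],y+q[1],z+.012) for x in(-.03,.03) for y in(-.1075,.1075) for z in (0,.07)])
    m=np.zeros_like(Mk); cv2.fillConvexPoly(m,cv2.convexHull(((proj('top',T(H,X))+.5)*4).astype(np.float32)).astype(np.int32),1); m[door>0]=0; return m
MK=Mk.copy(); MK[door>0]=0
f=lambda q:1-((a:=bm(q))&MK).sum()/(a|MK).sum()
best=min(((f((x,y)),x,y) for x in np.arange(-.06,.09,.01) for y in np.arange(-.07,.03,.01)))
r=minimize(f,best[1:],method='Nelder-Mead',options=dict(initial_simplex=[best[1:],(best[1]+.01,best[2]),(best[1],best[2]+.01)]))
print('dock in hutch',r.x,r.fun)
q=r.x
for i in range(4):
    P0=T(H,[q[0]-.03,q[1]+(-.075+.05*i),.06])[0]; print('port',i+1,P0.round(4),proj('top',P0)[0].round(1))
E
python3 dock.py
```

```text
ports [([225.2, 208.1], 0.85), ([187.9, 212.0], 0.6), ([208.5, 212.5], 0.57), ([240.8, 209.4], 0.56)]
start [([189.5, 196.7], 0.49)]
top stay [([118.1, 216.4], 0.6)]
scene stay []
top [(np.float64(0.7944568121104185), np.float64(2.18)), (np.float64(0.833388090349076), np.float64(2.22)), (np.float64(0.888278836108209), np.float64(2.2))]
scene [(np.float64(0.9376909854851031), np.float64(2.24)), (np.float64(0.9556259755891148), np.float64(2.2)), (np.float64(0.9650298187934857), np.float64(2.22))]
dock in hutch [-0.00535581 -0.0360419 ] 0.03046886033046181
port 1 [0.5621 0.0502 0.06  ] [240.1 207.9]
port 2 [0.5572 0.1    0.06  ] [223.  209.8]
port 3 [0.5523 0.1497 0.06  ] [205.8 211.7]
port 4 [0.5474 0.1995 0.06  ] [188.6 213.6]
```

The door reads about 2.20 rad and the elbow has moved forward to row 216, so the stay is locked. Next I'll move the arm aside, then refine the ports and measure the sticks.

{"fn": "arm_command", "kwargs": {"commands": [[0.2,-0.05,0.12,0,0,0,0],[0.2,-0.1,0.24,0,0,0,0],[0.2,-0.15,0.36,0,0,0,0],[0.2,-0.15,0.48,0,0,0,0],[0.2,-0.15,0.6,0,0,0,0]]}}

```text
clock: 31.52
ee_pos: [0.4105, 0.0876, 0.4736]
orientation: [0.003, -0.037, 0.999, -0.027]
ft_force: [1.7, -0.2, -0.0]
finger_gap: 0.0516
gripper_force: 0.0
```

{"fn": "arm_command", "kwargs": {"commands": [[0.2,0,0.1,0,0,0,0],[0.2,0,0.2,0,0,0,0],[0.2,0,0.25,0,0,0,0],[0.2,0,0.25,0,0,0,0]]}}

```text
clock: 32.02
ee_pos: [0.4109, 0.2127, 0.4726]
orientation: [0.002, -0.039, 0.999, -0.027]
ft_force: [0.3, -0.3, 0.5]
finger_gap: 0.051
gripper_force: 0.0
```

```bash
cat > sticks.py <<'E'
from pl import *
def sticks(v=True,n=3,c='top'):
    im=np.mean([grab_frame(c).astype(np.float32) for _ in range(n)],0)
    k=4; big=cv2.resize(im,None,fx=k,fy=k,interpolation=cv2.INTER_CUBIC)
    big=np.clip(big,0,255)
    sat=big.max(2)-big.min(2); val=big.max(2)
    lab=((sat<75)&(val>140)).astype(np.uint8)
    box=(285,140,410,265) if c=='top' else (110,155,230,260)
    m=np.zeros_like(lab); m[box[1]*k:box[3]*k,box[0]*k:box[2]*k]=lab[box[1]*k:box[3]*k,box[0]*k:box[2]*k]
    nn,L,S,C=cv2.connectedComponentsWithStats(m,connectivity=8); out=[]
    for i in range(1,nn):
        if S[i,4]<60: continue
        vv,uu=np.nonzero(L==i); q=np.c_[uu,vv]/k-.5+.5/k
        o,d0=ray(c,(0,0)); W=np.array([atz(c,p,.008)[:2] for p in q[::3]])
        mu=W.mean(0); e,V=np.linalg.eigh(np.cov((W-mu).T)); ax=V[:,1]; ax=ax*np.sign(ax[0]); t=(W-mu)@ax
        col=big[L==i].mean(0)
        out.append((mu,np.degrees(np.arctan2(ax[1],ax[0])),t.min(),t.max(),q.mean(0)))
        if v: print('uv',q.mean(0).round(1),'xy',mu.round(4),'ang',round(out[-1][1],1),'len',round(t.max()-t.min(),4),'wid',round(2*np.sqrt(3*e[0]),4),'col',col.round(0), 'span',(mu+t.min()*ax).round(4),(mu+t.max()*ax).round(4))
    return out
if __name__=='__main__': 
    st(); sticks(); sticks(c='scene')
    U=[]
    for _ in range(8):
        grab_frame('top'); U.append([d['uv'] for d in place_of('top','port1') if d['confidence']>.3])
    ref=[240.1,223,205.8,188.6]
    for i,r in enumerate(ref):
        z=[p for u in U for p in u if abs(p[0]-r)<7]; print('port',i+1,len(z),np.mean(z,0).round(2) if z else '', np.std(z,0).round(2) if z else '')
E
python3 sticks.py
```

```text
32.02 tcp [0.4109 0.2127 0.4726] z [ 0.005 -0.054 -0.999] y [-0.078  0.995 -0.055] F [ 0.3 -0.3  0.5] gap 0.051 g 0.0 q [-0.49  0.07 -0.16  1.77  0.06  1.33  0.99]
uv [406.7 143.5] xy [ 0.7681 -0.4883] ang -4.5 len 0.0291 wid 0.0196 col [142. 128. 116.] span [ 0.7525 -0.4871] [ 0.7815 -0.4894]
uv [367.3 143.8] xy [ 0.7673 -0.3587] ang 50.8 len 0.0195 wid 0.0158 col [175. 144. 123.] span [ 0.7617 -0.3656] [ 0.774  -0.3505]
uv [361.5 149.3] xy [ 0.7494 -0.3387] ang -50.3 len 0.018 wid 0.0097 col [230. 230. 182.] span [ 0.744  -0.3321] [ 0.7554 -0.346 ]
uv [352.6 176.2] xy [ 0.6625 -0.3046] ang -43.9 len 0.0186 wid 0.0098 col [230. 231. 187.] span [ 0.6559 -0.2982] [ 0.6693 -0.3111]
uv [347.  182.5] xy [ 0.6425 -0.2853] ang -11.6 len 0.0197 wid 0.016 col [179. 150. 130.] span [ 0.6333 -0.2834] [ 0.6526 -0.2874]
uv [328.7 200. ] xy [ 0.5881 -0.2245] ang -11.4 len 0.0508 wid 0.0174 col [181. 166. 150.] span [ 0.5642 -0.2197] [ 0.6139 -0.2297]
uv [380.6 208.1] xy [ 0.5607 -0.3872] ang 12.3 len 0.051 wid 0.0172 col [177. 163. 147.] span [ 0.5366 -0.3924] [ 0.5864 -0.3815]
uv [297.7 204.6] x
[... 2441 characters left out ...]
 -0.2802] [ 0.6521 -0.2878]
uv [219.  236.5] xy [ 0.6943 -0.0895] ang 0.4 len 0.0818 wid 0.062 col [233. 233. 213.] span [ 0.6535 -0.0898] [ 0.7353 -0.0893]
uv [152.4 228.4] xy [ 0.6618 -0.3022] ang -43.4 len 0.0192 wid 0.0102 col [243. 247. 225.] span [ 0.6545 -0.2953] [ 0.6684 -0.3085]
uv [137.7 254.5] xy [ 0.7488 -0.3369] ang -45.9 len 0.0192 wid 0.0101 col [244. 248. 228.] span [ 0.7421 -0.33  ] [ 0.7554 -0.3437]
uv [131.2 258.7] xy [ 0.7619 -0.3548] ang -88.7 len 0.0138 wid 0.0064 col [190. 163. 145.] span [ 0.7618 -0.3484] [ 0.7621 -0.3621]
port 1 8 [240.2  207.73] [1.44 1.23]
port 2 7 [224.51 210.16] [0.84 1.28]
port 3 8 [205.36 211.69] [1.27 2.83]
port 4 7 [189.37 215.34] [1.45 1.97]
```

```bash
cat > pick.py <<'E'
from pl import *
TILT=10
S={'A':((.5766,-.2215),-11.4),'B':((.4512,-.1905),-12.6),'C':((.5494,-.3895),12.3)}
D=(-.0054,-.0367) # dock in hutch
def pickpose(n,dz=0):
    (x,y),a=S[n]; a=np.radians(a); R=Rt(TILT,a)
    return np.array([x+.003*np.cos(a),y+.003*np.sin(a),-.0095+dz]),R
def portpose(i,back=0,dz=0):
    """TCP for a stick whose body front stands `back` before the face of port i"""
    p=T(H,[D[0]-.03-.021-back+.003,D[1]-.075+.05*(i-1),0])[0]
    p[2]=-.0095+.055+dz; return p,Rt(TILT)
def to(b,a=None):
    a=a or cur(); print(' ',np.round(rel(a,b),4).tolist())
E
python3 - <<'E'
from pick import *
st(); a=cur(); m=pickpose('B',.25); print(m[0]); to(m); 
to(pickpose('B',.06),m); to(pickpose('B'),pickpose('B',.06))
E
```

```text
33.12 tcp [0.4112 0.211  0.473 ] z [ 0.006 -0.054 -0.998] y [-0.075  0.996 -0.055] F [0.4 0.1 0.1] gap 0.0514 g 0.0 q [-0.48  0.07 -0.16  1.77  0.06  1.33  0.99]
[ 0.45412775 -0.19115443  0.2405    ]
  [0.0858, -0.8042, -0.465, 0.0134, -0.0562, -0.0921]
  [0.0, 0.0, -0.38, 0.0, 0.0, 0.0]
  [0.0, 0.0, -0.12, 0.0, 0.0, 0.0]
```

{"fn": "arm_command", "kwargs": {"commands": [[0,0.02,-0.12,-0.05,0.003,-0.01,-0.02],[0,0.03,-0.24,-0.1,0.005,-0.03,-0.04],[0,0.05,-0.36,-0.15,0.008,-0.04,-0.06],[0,0.06,-0.48,-0.2,0.013,-0.056,-0.08],[0,0.07,-0.6,-0.25,0.013,-0.056,-0.092]]}}

```text
clock: 33.75
ee_pos: [0.4444, -0.0776, 0.3534]
orientation: [0.087, 0.11, 0.99, -0.01]
ft_force: [0.9, 0.3, -0.1]
finger_gap: 0.0427
gripper_force: 0.0
```

{"fn": "arm_command", "kwargs": {"commands": [[0,0.01,-0.12,-0.1,0,0,0],[0,0.016,-0.204,-0.2,0,0,0],[0,0.016,-0.204,-0.215,0,0,0],[0,0.016,-0.204,-0.215,0,0,0]]}}

```text
clock: 34.25
ee_pos: [0.4522, -0.1784, 0.2448]
orientation: [0.085, 0.11, 0.99, -0.01]
ft_force: [0.8, 0.3, 0.8]
finger_gap: 0.0426
gripper_force: 0.0
```

Run:
```python
from pick import *
st(); to(pickpose('B',.06)); to(pickpose('B'),pickpose('B',.06))
```

```text
34.25 tcp [ 0.4522 -0.1784  0.2448] z [ 0.165 -0.039 -0.985] y [ 0.22   0.975 -0.002] F [0.8 0.3 0.8] gap 0.0426 g 0.0 q [ 0.06  0.21  0.24  2.23 -0.12  0.54  1.74]
  [0.0038, -0.0256, -0.3885, 0.0003, -0.0013, 0.0007]
  [0.0, 0.0, -0.12, 0.0, 0.0, 0.0]
```

{"fn": "arm_command", "kwargs": {"commands": [[0,0.004,-0.0255,-0.1,0,-0.001,0.0007],[0,0.004,-0.0255,-0.2,0,-0.001,0.0007],[0,0.004,-0.0255,-0.3,0,-0.001,0.0007],[0,0.004,-0.0255,-0.388,0,-0.001,0.0007],[0,0.004,-0.0255,-0.388,0,-0.001,0.0007]]}}

```text
clock: 34.88
ee_pos: [0.4639, -0.1803, 0.0708]
orientation: [0.079, 0.116, 0.99, -0.007]
ft_force: [0.3, 0.7, -0.1]
finger_gap: 0.0431
gripper_force: 0.0
```

Run:
```python
from pick import *
st(); to(pickpose('B'))
```

```text
34.88 tcp [ 0.4639 -0.1803  0.0708] z [ 0.156 -0.033 -0.987] y [0.23  0.973 0.004] F [ 0.3  0.7 -0.1] gap 0.0431 g 0.0 q [ 0.16  0.55  0.14  2.36 -0.86  0.11  2.47]
  [-0.0195, -0.0217, -0.1606, -0.0023, -0.0043, 0.0039]
```

{"fn": "arm_command", "kwargs": {"commands": [[0,-0.01,-0.01,0.06,0,0.01,0],[0,-0.02,-0.022,0.12,0,0.02,0],[0,-0.02,-0.022,0.12,0,0.03,0],[0,-0.02,-0.022,0.12,0,0.03,0]]}}

```text
clock: 35.38
ee_pos: [0.4548, -0.1902, 0.1318]
orientation: [0.034, 0.113, 0.993, -0.013]
ft_force: [-0.2, -0.1, -0.4]
finger_gap: 0.0425
gripper_force: 0.0
```

```bash
sed -i 's/^TILT=10/TILT=3/; s/-.0095/-.0108/g; s/+\.003/+.001/g' pick.py; sed -i 's/\.003\*/.001*/g' pick.py; grep -n "001\|0108" pick.py
python3 - <<'E'
from pick import *
st(); to(pickpose('B',.06)); to(pickpose('B'))
E
```

```text
7:    return np.array([x+.001*np.cos(a),y+.001*np.sin(a),-.0108+dz]),R
10:    p=T(H,[D[0]-.03-.021-back+.001,D[1]-.075+.05*(i-1),0])[0]
11:    p[2]=-.0108+.055+dz; return p,Rt(TILT)
35.38 tcp [ 0.4548 -0.1902  0.1318] z [ 0.064 -0.033 -0.997] y [ 0.225  0.974 -0.018] F [-0.2 -0.1 -0.4] gap 0.0425 g 0.0 q [-0.14  0.5   0.59  2.28 -0.65  0.44  2.32]
  [-0.0052, -0.001, -0.1651, 0.0068, 0.0041, 0.0023]
  [-0.0052, -0.001, -0.2851, 0.0068, 0.0041, 0.0023]
```

{"fn": "arm_command", "kwargs": {"commands": [[0,-0.005,-0.001,-0.06,0.007,0.004,0.002],[0,-0.005,-0.001,-0.12,0.007,0.004,0.002],[0,-0.005,-0.001,-0.18,0.007,0.004,0.002],[0,-0.005,-0.001,-0.24,0.007,0.004,0.002],[0,-0.005,-0.001,-0.24,0.007,0.004,0.002]]}}

```text
clock: 36.0
ee_pos: [0.4495, -0.1916, 0.0097]
orientation: [0.024, 0.112, 0.993, -0.002]
ft_force: [-1.5, -0.5, 0.7]
finger_gap: 0.0429
gripper_force: 0.0
```

Run:
```python
from pick import *
st(); to(pickpose('B'))
```

```text
36.0 tcp [ 0.4495 -0.1916  0.0097] z [ 0.047 -0.009 -0.999] y [0.223 0.975 0.002] F [-1.5 -0.5  0.7] gap 0.0429 g 0.0 q [ 0.18  0.69  0.16  2.33 -0.91  0.14  2.55]
  [0.0055, 0.0018, -0.0409, -0.0009, -0.0013, 0.0017]
```

{"fn": "arm_command", "kwargs": {"commands": [[0,0.0055,0.002,-0.02,-0.001,-0.001,0.002],[0,0.0055,0.002,-0.04,-0.001,-0.001,0.002],[0,0.0055,0.002,-0.041,-0.001,-0.001,0.002]]}}

```text
clock: 36.38
ee_pos: [0.4558, -0.1919, -0.0065]
orientation: [0.024, 0.109, 0.994, -0.004]
ft_force: [0.5, 0.0, -0.3]
finger_gap: 0.0426
gripper_force: 0.0
```

Run:
```python
from pick import *
st(); to(pickpose('B'))
```

```text
36.38 tcp [ 0.4558 -0.1919 -0.0065] z [ 0.047 -0.012 -0.999] y [ 0.216  0.976 -0.002] F [ 0.5  0.  -0.3] gap 0.0426 g 0.0 q [ 0.19  0.72  0.13  2.32 -0.99  0.11  2.63]
  [-0.0073, 0.0024, -0.0085, 0.0003, -0.0014, -0.0006]
```

The natural elbow posture runs into the joint limits this close in. The swung-elbow posture I had earlier worked, so I'll get back into it the same way.

{"fn": "arm_command", "kwargs": {"commands": [[0,0,0,0.12,0,0,0.03],[0,0,0.05,0.24,0,0,0.06],[0,-0.02,0.15,0.36,0,0,0.09],[0,-0.04,0.27,0.45,0,0,0.12],[0,-0.06,0.39,0.45,0,0,0.12]]}}

```text
clock: 37.0
ee_pos: [0.4303, -0.0232, 0.2141]
orientation: [0.026, -0.08, 0.996, 0.001]
ft_force: [0.9, 1.7, -0.3]
finger_gap: 0.0426
gripper_force: 0.0
```

{"fn": "arm_command", "kwargs": {"commands": [[0,0,0.12,0,0,-0.03,0],[0,0,0.24,0,0,-0.08,0],[0,0,0.36,0,0,-0.13,0],[0,0,0.45,0,0,-0.18,0],[0,0,0.45,0,0,-0.2,0]]}}

```text
clock: 37.62
ee_pos: [0.4049, 0.178, 0.2179]
orientation: [0.221, -0.077, 0.972, -0.023]
ft_force: [-0.5, 1.4, -0.8]
finger_gap: 0.0429
gripper_force: 0.0
```

Run:
```python
from pick import *
st(); to((np.array([.4145,.2357,.246]),Rt(35))); to((np.array([.4454,.1718,.1787]),Rt(35)),(np.array([.4145,.2357,.246]),Rt(35)))
```

```text
37.62 tcp [0.4049 0.178  0.2179] z [ 0.432 -0.01  -0.902] y [-0.139  0.987 -0.078] F [-0.5  1.4 -0.8] gap 0.0429 g 0.0 q [-1.66  0.36  1.22  2.54 -0.97  0.13  2.14]
  [0.0191, 0.1154, 0.0562, 0.031, -0.0507, -0.011]
  [0.0618, -0.1278, -0.1346, 0.0, 0.0, 0.0]
```

{"fn": "arm_command", "kwargs": {"commands": [[0,0.0,0,0.12,0,0.05,0],[0,0.0,0.1,0.24,0,0.1,0],[0,0.0,0.2,0.36,0,0.14,0],[0,-0.02,0.3,0.46,0,0.14,0],[0,-0.04,0.4,0.46,0,0.14,-0.03]]}}

```text
clock: 38.25
ee_pos: [0.3944, 0.317, 0.393]
orientation: [0.001, -0.032, 0.999, -0.016]
ft_force: [2.4, 0.5, -0.9]
finger_gap: 0.0427
gripper_force: 0.0
```

{"fn": "arm_command", "kwargs": {"commands": [[0,-0.02,0.1,0,0,0,-0.02],[0,-0.04,0.15,-0.05,0,0,-0.04],[0,-0.05,0.15,-0.1,0,0,-0.06],[0,-0.05,0.15,-0.12,0,0,-0.08],[0,-0.05,0.15,-0.12,0,0,-0.08]]}}

```text
clock: 38.88
ee_pos: [0.3681, 0.3924, 0.3301]
orientation: [-0.001, 0.091, 0.996, -0.017]
ft_force: [-0.4, 0.1, 0.4]
finger_gap: 0.0425
gripper_force: 0.0
```

Run:
```python
from pick import *
st(); to((np.array([.3683,.402,.3748]),Rt(0)))
```

```text
38.88 tcp [0.3681 0.3924 0.3301] z [-0.005 -0.033 -0.999] y [ 0.182  0.983 -0.034] F [-0.4  0.1  0.4] gap 0.0425 g 0.0 q [-1.72  0.47  1.19  1.91 -0.46  1.12  1.04]
  [0.0004, 0.0192, 0.0895, 0.0108, -0.0002, 0.0897]
```

{"fn": "arm_command", "kwargs": {"commands": [[0,0.05,0,0.12,0,0,0.02],[0,0.1,0,0.24,0,0,0.04],[0,0.2,-0.02,0.28,0,0,0.05],[0,0.3,-0.04,0.28,0,0,0.05],[0,0.4,-0.06,0.28,0,0,0.05]]}}

```text
clock: 39.5
ee_pos: [0.57, 0.3621, 0.472]
orientation: [0.001, 0.012, 1.0, -0.016]
ft_force: [0.2, 0.6, 0.0]
finger_gap: 0.0426
gripper_force: 0.0
```

{"fn": "arm_command", "kwargs": {"commands": [[0,0.12,0,0,0,0,0],[0,0.24,-0.02,0,0,0,0],[0,0.36,-0.04,0,0,0,0],[0,0.44,-0.1,0,0,0,0],[0,0.44,-0.2,0,0,0,0]]}}

```text
clock: 40.12
ee_pos: [0.7906, 0.2613, 0.4683]
orientation: [0.0, 0.012, 1.0, -0.018]
ft_force: [0.2, -0.6, 0.6]
finger_gap: 0.0425
gripper_force: 0.0
```

{"fn": "arm_command", "kwargs": {"commands": [[0,0.0,-0.12,0,0,0,0],[0,0,-0.24,0,0,0,0],[0,0,-0.36,0,0,0,0],[0,0,-0.48,0,0,0,0],[0,0,-0.6,0,0,0,0]]}}

```text
clock: 40.75
ee_pos: [0.7875, -0.0396, 0.472]
orientation: [0.001, 0.012, 1.0, -0.017]
ft_force: [-0.1, 0.7, -0.4]
finger_gap: 0.0426
gripper_force: 0.0
```

{"fn": "arm_command", "kwargs": {"commands": [[0,0.0,-0.12,0,0,0,0],[0,0,-0.24,0,0,0,0],[0,0,-0.36,0,0,0,0],[0,0,-0.48,0,0,0,0],[0,0,-0.6,0,0,0,0]]}}

```text
clock: 41.38
ee_pos: [0.7874, -0.3392, 0.472]
orientation: [0.001, 0.012, 1.0, -0.017]
ft_force: [0.8, 0.3, 0.4]
finger_gap: 0.0428
gripper_force: 0.0
```

```bash
python3 -c "
from pick import *
st()"
```

```text
41.38 tcp [ 0.7874 -0.3392  0.472 ] z [ 0.002 -0.035 -0.999] y [ 0.024  0.999 -0.035] F [0.8 0.3 0.4] gap 0.0428 g 0.0 q [ 0.03  0.78  0.87  0.86 -0.55  1.67  2.2 ]
```

{"fn": "arm_command", "kwargs": {"commands": [[0,-0.12,0,0,0,0,0],[0,-0.24,0,0,0,0,0],[0,-0.36,0,0,0,0,0],[0,-0.48,0.02,0.02,0,0,0],[0,-0.56,0.05,0.04,0,0,0]]}}

```text
clock: 42.0
ee_pos: [0.5041, -0.3136, 0.4917]
orientation: [0.001, 0.014, 1.0, -0.017]
ft_force: [-0.1, 0.5, 0.7]
finger_gap: 0.0426
gripper_force: 0.0
```

{"fn": "arm_command", "kwargs": {"commands": [[0,-0.05,0.12,0.03,0,0,0],[0,-0.08,0.24,0.03,0,0,0],[0,-0.08,0.36,0.03,0,0,0],[0,-0.08,0.48,0.03,0,0,0],[0,-0.08,0.6,0.03,0,0,0]]}}

```text
clock: 42.62
ee_pos: [0.4676, -0.0121, 0.5063]
orientation: [0.002, 0.013, 1.0, -0.015]
ft_force: [0.8, 0.4, -0.3]
finger_gap: 0.0429
gripper_force: 0.0
```

{"fn": "arm_command", "kwargs": {"commands": [[0,0,0.12,0,0,0,0],[0,0,0.24,0,0,0,0],[0,0,0.36,0,0,0,0],[0,0,0.48,0,0,0,0],[0,0,0.6,0,0,0,0]]}}

```text
clock: 43.25
ee_pos: [0.4684, 0.288, 0.5065]
orientation: [0.001, 0.013, 1.0, -0.016]
ft_force: [0.0, 0.6, 1.1]
finger_gap: 0.0425
gripper_force: 0.0
```

```bash
python3 -c "
from pick import *
st()"
```

```text
43.25 tcp [0.4684 0.288  0.5065] z [ 0.002 -0.031 -1.   ] y [ 0.026  0.999 -0.031] F [0.  0.6 1.1] gap 0.0425 g 0.0 q [-1.3   0.21  0.81  1.59 -0.13  1.42  1.07]
```

{"fn": "arm_command", "kwargs": {"commands": [[0,-0.08,0.1,0,0,0,0],[0,-0.16,0.2,0,0,0,0],[0,-0.24,0.3,0,0,0,0],[0,-0.32,0.4,0,0,0,0],[0,-0.4,0.5,0,0,0,0]]}}

```text
clock: 43.88
ee_pos: [0.2725, 0.5319, 0.5068]
orientation: [0.001, 0.013, 1.0, -0.015]
ft_force: [0.8, 0.9, 0.1]
finger_gap: 0.0426
gripper_force: 0.0
```

{"fn": "arm_command", "kwargs": {"commands": [[0,-0.1,0.08,0,0,0,0],[0,-0.2,0.15,0,0,0,0],[0,-0.2,0.27,0,0,0,0],[0,-0.1,0.35,0,0,0,0],[0,0.02,0.36,0,0,0,0]]}}

```text
clock: 44.5
ee_pos: [0.282, 0.7142, 0.5044]
orientation: [0.001, 0.01, 1.0, -0.017]
ft_force: [0.4, 0.8, 0.9]
finger_gap: 0.0427
gripper_force: 0.0
```

{"fn": "arm_command", "kwargs": {"commands": [[0,0.12,0,0,0,0,0],[0,0.24,0,0,0,0,0],[0,0.36,-0.02,0,0,0,0],[0,0.48,-0.05,0,0,0,0],[0,0.58,-0.1,0,0,0,0]]}}

```text
clock: 45.12
ee_pos: [0.5755, 0.6599, 0.5055]
orientation: [0.001, 0.013, 1.0, -0.017]
ft_force: [0.0, 0.6, -0.3]
finger_gap: 0.0425
gripper_force: 0.0
```

{"fn": "arm_command", "kwargs": {"commands": [[0,0.08,-0.08,0,0,0,0],[0,0.17,-0.17,0,0,0,0],[0,0.26,-0.26,0,0,0,0],[0,0.34,-0.34,0,0,0,0],[0,0.42,-0.44,0,0,0,0]]}}

```text
clock: 45.75
ee_pos: [0.7825, 0.4402, 0.505]
orientation: [0.002, 0.013, 1.0, -0.017]
ft_force: [-0.6, -0.7, -1.7]
finger_gap: 0.0425
gripper_force: 0.0
```

```bash
python3 -c "
from pick import *
st()"
```

```text
45.75 tcp [0.7825 0.4402 0.505 ] z [ 0.004 -0.034 -0.999] y [ 0.025  0.999 -0.034] F [-0.6 -0.7 -1.7] gap 0.0425 g 0.0 q [-0.67  0.84  0.37  0.48 -0.25  1.86  1.06]
```

{"fn": "arm_command", "kwargs": {"commands": [[0,0.0,-0.12,-0.03,0,0,0],[0,0,-0.24,-0.06,0,0,0],[0,0,-0.36,-0.06,0,0,0],[0,0,-0.48,-0.06,0,0,0],[0,0,-0.6,-0.06,0,0,0]]}}

```text
clock: 46.38
ee_pos: [0.7808, 0.1389, 0.4762]
orientation: [0.002, 0.013, 1.0, -0.017]
ft_force: [0.7, -0.2, 0.6]
finger_gap: 0.0428
gripper_force: 0.0
```

{"fn": "arm_command", "kwargs": {"commands": [[0,0.0,-0.12,0,0,0,0],[0,0,-0.24,0,0,0,0],[0,0,-0.36,0,0,0,0],[0,0,-0.48,0,0,0,0],[0,0,-0.6,0,0,0,0]]}}

```text
clock: 47.0
ee_pos: [0.7804, -0.1609, 0.4762]
orientation: [0.002, 0.013, 1.0, -0.017]
ft_force: [0.7, -0.6, 0.4]
finger_gap: 0.0428
gripper_force: 0.0
```

{"fn": "arm_command", "kwargs": {"commands": [[0,0.0,-0.12,0,0,0,0],[0,0,-0.24,0,0,0,0],[0,-0.1,-0.34,0.02,0,0,0],[0,-0.2,-0.42,0.04,0,0,0],[0,-0.32,-0.42,0.06,0,0,0]]}}

```text
clock: 47.62
ee_pos: [0.6252, -0.3713, 0.5035]
orientation: [0.001, 0.015, 1.0, -0.018]
ft_force: [0.4, -0.4, 1.7]
finger_gap: 0.043
gripper_force: 0.0
```

{"fn": "arm_command", "kwargs": {"commands": [[0,-0.12,0,0,0,0,0],[0,-0.24,0,0,0,0,0],[0,-0.36,0,0,0,0,0],[0,-0.48,0.02,0.02,0,0,0],[0,-0.56,0.12,0.02,0,0,0]]}}

```text
clock: 48.25
ee_pos: [0.3452, -0.3108, 0.5147]
orientation: [0.002, 0.016, 1.0, -0.018]
ft_force: [0.7, 1.2, 0.9]
finger_gap: 0.0427
gripper_force: 0.0
```

{"fn": "arm_command", "kwargs": {"commands": [[0,0.04,0.11,0,0,0,0],[0,0.08,0.22,0,0,0,0],[0,0.1,0.34,0,0,0,0],[0,0.1,0.46,0,0,0,0],[0,0.1,0.58,0,0,0,0]]}}

```text
clock: 48.88
ee_pos: [0.3987, -0.0176, 0.5143]
orientation: [0.003, 0.013, 1.0, -0.016]
ft_force: [2.3, 0.5, -0.0]
finger_gap: 0.0428
gripper_force: 0.0
```

{"fn": "arm_command", "kwargs": {"commands": [[0,0,0.12,0,0,0,0],[0,0,0.24,0,0,0,0],[0,0,0.36,0,0,0,0],[0,0,0.48,0,0,0,0],[0,0,0.6,0,0,0,0]]}}

```text
clock: 49.5
ee_pos: [0.3996, 0.2825, 0.5145]
orientation: [0.003, 0.013, 1.0, -0.016]
ft_force: [1.9, -0.2, 1.1]
finger_gap: 0.0428
gripper_force: 0.0
```

{"fn": "arm_command", "kwargs": {"commands": [[0,0,0.12,0,0,0,0],[0,0,0.24,0,0,0,0],[0,0,0.36,0,0,0,0],[0,0,0.36,0,0,0,0]]}}

```text
clock: 50.0
ee_pos: [0.3985, 0.465, 0.5123]
orientation: [0.001, 0.01, 1.0, -0.016]
ft_force: [-0.3, 0.5, -1.1]
finger_gap: 0.0433
gripper_force: 0.0
```

```bash
python3 -c "
from pick import *
st()"
```

```text
50.0 tcp [0.3985 0.465  0.5123] z [ 0.001 -0.032 -0.999] y [ 0.021  0.999 -0.032] F [-0.3  0.5 -1.1] gap 0.0433 g 0.0 q [-0.7   0.3  -0.38  1.39  0.13  1.5   0.47]
```

Run:
```python
from pick import *
a=(np.array([.4145,.2357,.246]),Rt(38)); to(a); to((np.array([.4454,.1718,.18]),Rt(35)),a)
```

```text
[0.0321, -0.4586, -0.5325, 0.018, -0.2102, 0.0399]
  [0.0618, -0.1278, -0.132, -0.0016, 0.0166, 0.0]
```

{"fn": "arm_command", "kwargs": {"commands": [[0,0,-0.1,-0.1,0,-0.04,0.02],[0,0,-0.2,-0.2,0,-0.08,0.02],[0,0.01,-0.3,-0.3,0,-0.12,0.02],[0,0.02,-0.4,-0.4,0,-0.16,0.02],[0,0.03,-0.46,-0.53,0,-0.2,0.02]]}}

```text
clock: 50.62
ee_pos: [0.414, 0.2592, 0.3074]
orientation: [0.291, -0.008, 0.957, -0.02]
ft_force: [0.6, 0.1, -0.5]
finger_gap: 0.0425
gripper_force: 0.0
```

Run:
```python
from pick import *
st(); a=(np.array([.4145,.2357,.246]),Rt(38)); to(a); to((np.array([.4454,.1718,.18]),Rt(35)))
```

```text
50.62 tcp [0.414  0.2592 0.3074] z [ 0.557 -0.033 -0.83 ] y [-0.003  0.999 -0.043] F [ 0.6  0.1 -0.5] gap 0.0425 g 0.0 q [-0.76  0.11 -0.31  2.33  0.99  0.69 -0.26]
  [0.0009, -0.0471, -0.1228, 0.0147, -0.0225, 0.0307]
  [0.0627, -0.1749, -0.2548, 0.0139, -0.0059, 0.0304]
```

{"fn": "arm_command", "kwargs": {"commands": [[0,0.02,-0.06,-0.08,0.01,-0.005,0.01],[0,0.04,-0.12,-0.16,0.014,-0.005,0.03],[0,0.06,-0.175,-0.25,0.014,-0.005,0.03],[0,0.06,-0.175,-0.25,0.014,-0.005,0.03],[0,0.06,-0.175,-0.25,0.014,-0.005,0.03]]}}

```text
clock: 51.25
ee_pos: [0.4405, 0.1828, 0.1818]
orientation: [0.286, -0.062, 0.956, -0.024]
ft_force: [-0.7, 0.4, -1.0]
finger_gap: 0.0424
gripper_force: 0.0
```

```bash
sed -i 's/^TILT=3/TILT=6/; s/-.0108/-.0103/g' pick.py
python3 - <<'E'
from pick import *
st(); a=(np.array([.46,.05,.22]),Rt(8)); to(a); to(pickpose('B',.12),a)
E
```

```text
51.25 tcp [0.4405 0.1828 0.1818] z [ 0.549 -0.01  -0.836] y [-0.106  0.991 -0.081] F [-0.7  0.4 -1. ] gap 0.0424 g 0.0 q [-0.1   0.45 -0.97  2.54  1.66  0.84 -0.76]
  [0.0389, -0.2656, 0.0765, 0.0112, 0.1409, -0.0081]
  [-0.0156, -0.4814, -0.2206, 0.0007, 0.0111, -0.1013]
```

Back in the good branch (q3 = −0.97). Now to stick B.

{"fn": "arm_command", "kwargs": {"commands": [[0,0.01,-0.05,0.03,0.002,0.03,0],[0,0.02,-0.1,0.06,0.004,0.07,0],[0,0.03,-0.16,0.076,0.007,0.11,0],[0,0.039,-0.22,0.076,0.011,0.14,-0.008],[0,0.039,-0.266,0.076,0.011,0.14,-0.008]]}}

```text
clock: 51.88
ee_pos: [0.4588, 0.0614, 0.2158]
orientation: [0.087, -0.05, 0.995, -0.013]
ft_force: [-0.1, 1.0, 0.1]
finger_gap: 0.0426
gripper_force: 0.0
```

{"fn": "arm_command", "kwargs": {"commands": [[0,0,-0.1,-0.02,0,0,-0.02],[0,0,-0.2,-0.04,0,0.01,-0.04],[0,-0.01,-0.3,-0.08,0,0.01,-0.06],[0,-0.015,-0.4,-0.14,0,0.011,-0.08],[0,-0.0156,-0.48,-0.2,0,0.011,-0.1]]}}

```text
clock: 52.5
ee_pos: [0.4494, -0.1819, 0.1144]
orientation: [0.067, 0.109, 0.991, -0.027]
ft_force: [1.3, -0.6, -0.4]
finger_gap: 0.043
gripper_force: 0.0
```

Run:
```python
from pick import *
st(); to(pickpose('B',.05)); to(pickpose('B'),pickpose('B',.05))
```

```text
52.5 tcp [ 0.4494 -0.1819  0.1144] z [ 0.127 -0.068 -0.99 ] y [ 0.22   0.975 -0.039] F [ 1.3 -0.6 -0.4] gap 0.043 g 0.0 q [ 0.76  0.53 -0.71  2.31  0.99  0.47  0.58]
  [0.0055, -0.0175, -0.1494, 0.0144, 0.008, 0.0004]
  [0.0, 0.0, -0.1, 0.0, 0.0, 0.0]
```

{"fn": "arm_command", "kwargs": {"commands": [[0,0.0055,-0.0175,-0.05,0.0144,0.008,0],[0,0.0055,-0.0175,-0.1,0.0144,0.008,0],[0,0.0055,-0.0175,-0.15,0.0144,0.008,0],[0,0.0055,-0.0175,-0.2,0.0144,0.008,0],[0,0.0055,-0.0175,-0.23,0.0144,0.008,0]]}}

```text
clock: 53.12
ee_pos: [0.4528, -0.1883, -0.0009]
orientation: [0.052, 0.108, 0.993, -0.005]
ft_force: [-0.4, 0.0, -0.0]
finger_gap: 0.0431
gripper_force: 0.0
```

Run:
```python
from pick import *
st(); to(pickpose('B'))
```

```text
53.12 tcp [ 0.4528 -0.1883 -0.0009] z [ 0.102 -0.022 -0.995] y [0.215 0.977 0.001] F [-0.4  0.  -0. ] gap 0.0431 g 0.0 q [ 0.6   0.73 -0.45  2.34  1.53  0.29  0.11]
  [-0.0013, -0.0048, -0.0189, -0.0002, -0.0001, -0.0011]
```

Descend the last 9 mm, close, and lift a little.

{"fn": "arm_command", "kwargs": {"commands": [[0,-0.001,-0.005,-0.01,0,0,-0.001],[0,-0.001,-0.005,-0.019,0,0,-0.001],[0,-0.001,-0.005,-0.019,0,0,-0.001]]}}

```text
clock: 53.5
ee_pos: [0.4521, -0.1893, -0.0102]
orientation: [0.051, 0.11, 0.993, -0.004]
ft_force: [-0.1, -0.1, 0.2]
finger_gap: 0.0429
gripper_force: 0.0
```

{"fn": "arm_command", "kwargs": {"commands": [[-1,0,0,0,0,0,0],[-1,0,0,0,0,0,0],[-1,0,0,0,0,0,0],[-1,0,0,0,0,0,0]]}}

```text
clock: 54.0
ee_pos: [0.4521, -0.1889, -0.0099]
orientation: [0.051, 0.109, 0.993, -0.004]
ft_force: [-1.1, 0.0, 7.8]
finger_gap: 0.0179
gripper_force: 58.5
```

Run:
```python
from pick import *
st(); to(pickpose('B')); a=pickpose('B'); print('lift/port4'); b=portpose(4,.05,.15); to(b,a); to(portpose(4,.03,.06),b)
```

```text
54.0 tcp [ 0.4521 -0.1889 -0.0099] z [ 0.101 -0.019 -0.995] y [0.217 0.976 0.003] F [-1.1  0.   7.8] gap 0.0179 g 58.5 q [ 0.61  0.75 -0.46  2.34  1.59  0.3   0.05]
  [0.0001, -0.0037, -0.0009, -0.0011, -0.0003, -0.0003]
lift/port4
  [0.0511, 0.7653, 0.41, 0.0, 0.0, 0.1014]
  [0.0398, 0.0039, -0.18, 0.0, 0.0, 0.0]
```

{"fn": "arm_command", "kwargs": {"commands": [[-1,0,0.004,0.1,0,0,0],[-1,0,0.06,0.2,0,0,0.02],[-1,0.01,0.17,0.32,0,0,0.05],[-1,0.02,0.29,0.41,0,0,0.08],[-1,0.03,0.41,0.41,0,0,0.1]]}}

```text
clock: 54.62
ee_pos: [0.4636, -0.0276, 0.1798]
orientation: [0.052, -0.047, 0.998, 0.004]
ft_force: [1.7, 1.0, -0.1]
finger_gap: 0.0174
gripper_force: 59.1
```

{"fn": "arm_command", "kwargs": {"commands": [[-1,0.01,0.1,0,0,0,0],[-1,0.02,0.2,0,0,0,0],[-1,0.02,0.3,0,0,0,0],[-1,0.02,0.35,0,0,0,0],[-1,0.02,0.35,0,0,0,0]]}}

```text
clock: 55.25
ee_pos: [0.473, 0.1492, 0.178]
orientation: [0.051, -0.049, 0.997, 0.005]
ft_force: [0.6, 0.0, -0.8]
finger_gap: 0.0178
gripper_force: 59.1
```

```bash
sed -i 's/p\[2\]=-.0103+.055+dz/p[2]=.0451+dz/' pick.py
python3 - <<'E'
from pick import *
st(); a=portpose(4,.035,.06);to(a); to(portpose(4,.035,0),a)
E
```

```text
55.25 tcp [0.473  0.1492 0.178 ] z [ 0.102  0.015 -0.995] y [-0.099  0.995  0.005] F [ 0.6  0.  -0.8] gap 0.0178 g 59.1 q [ 0.2   0.47 -0.88  2.19  0.7   0.66  0.51]
  [0.0393, 0.0885, -0.1457, -0.0015, -0.0008, -0.0003]
  [0.0, 0.0, -0.12, 0.0, 0.0, 0.0]
```

{"fn": "arm_command", "kwargs": {"commands": [[-1,0.02,0.05,-0.05,-0.001,-0.001,0],[-1,0.039,0.0885,-0.1,-0.0015,-0.001,0],[-1,0.0393,0.0885,-0.18,-0.0015,-0.001,0],[-1,0.0393,0.0885,-0.24,-0.0015,-0.001,0],[-1,0.0393,0.0885,-0.265,-0.0015,-0.001,0]]}}

```text
clock: 55.88
ee_pos: [0.4923, 0.1892, 0.0434]
orientation: [0.051, -0.047, 0.998, 0.001]
ft_force: [0.9, -0.1, -0.7]
finger_gap: 0.0177
gripper_force: 59.1
```

{"fn": "arm_command", "kwargs": {"commands": [[-1,0,0,0,0,0,0],[-1,0,0,0,0,0,0]]}}

```text
clock: 56.12
ee_pos: [0.4933, 0.1905, 0.0456]
orientation: [0.053, -0.047, 0.998, 0.002]
ft_force: [0.5, 1.1, -0.0]
finger_gap: 0.018
gripper_force: 59.1
```

Run:
```python
from pick import *
st(); to(portpose(4,.035)); a=portpose(4,.035); to(portpose(4,.018),a); to(portpose(4,0),a)
print('port4 px',proj('top',T(H,[D[0]-.03,D[1]+.075,.06]))[0])
grab_frame('top'); print([np.round(d['uv'],1).tolist()+[round(d['confidence'],2)] for d in place_of('top','stick1_mid')])
g=cur()[0];
```

```text
56.12 tcp [0.4933 0.1905 0.0456] z [ 0.105  0.009 -0.994] y [-0.094  0.996 -0.001] F [ 0.5  1.1 -0. ] gap 0.018 g 59.1 q [-0.1   0.68 -0.58  2.23  1.1   0.45  0.07]
  [-0.0012, 0.0058, -0.001, 0.0003, 0.0002, 0.0013]
  [0.0338, 0.0033, 0.0, 0.0, 0.0, 0.0]
  [0.0697, 0.0069, 0.0, 0.0, 0.0, 0.0]
port4 px [188.80227639 213.55543817]
[[312.8, 117.6, 0.64], [353.2, 179.2, 0.59], [358.5, 149.3, 0.54], [381.1, 212.9, 0.5], [293.3, 209.5, 0.47]]
```

{"fn": "arm_command", "kwargs": {"commands": [[-1,0,0.0058,-0.001,0.0003,0,0.0013],[-1,0,0.0058,-0.001,0.0003,0,0.0013],[-1,0.01,0.0068,-0.001,0.0003,0,0.0013],[-1,0.02,0.0078,-0.001,0.0003,0,0.0013],[-1,0.026,0.0084,-0.001,0.0003,0,0.0013]]}}

```text
clock: 56.85
ee_pos: [0.5065, 0.1955, 0.0445]
orientation: [0.052, -0.049, 0.997, 0.003]
ft_force: [0.1, 0.3, 0.0]
finger_gap: 0.0182
gripper_force: 59.1
```

{"fn": "arm_command", "kwargs": {"commands": [[-1,0.004,0.0004,0,0,0,0],[-1,0.008,0.0008,0,0,0,0],[-1,0.012,0.0012,0,0,0,0],[-1,0.016,0.0016,0,0,0,0]]}}

```text
clock: 57.35
ee_pos: [0.5141, 0.1962, 0.0446]
orientation: [0.052, -0.05, 0.997, 0.003]
ft_force: [0.3, -0.6, -0.3]
finger_gap: 0.0176
gripper_force: 59.1
```

Run:
```python
from pick import *
st(); to(portpose(4,0))
```

```text
57.35 tcp [0.5141 0.1962 0.0446] z [ 0.104  0.01  -0.995] y [-0.099  0.995 -0.   ] F [ 0.3 -0.6 -0.3] gap 0.0176 g 59.1 q [-0.08  0.7  -0.6   2.18  1.06  0.48  0.14]
  [0.0268, 0.0013, 0.0011, 0.0, 0.0, -0.0003]
```

{"fn": "arm_command", "kwargs": {"commands": [[-1,0.004,-0.0008,0.001,0,0,0],[-1,0.008,-0.0005,0.001,0,0,0],[-1,0.012,-0.0001,0.001,0,0,0]]}}

```text
clock: 57.72
ee_pos: [0.5201, 0.1961, 0.0451]
orientation: [0.052, -0.05, 0.997, 0.003]
ft_force: [0.4, 0.1, 0.1]
finger_gap: 0.0178
gripper_force: 59.1
```

{"fn": "arm_command", "kwargs": {"commands": [[-1,0.004,0.0004,0,0,0,0],[-1,0.008,0.0008,0,0,0,0],[-1,0.012,0.0012,0,0,0,0]]}}

```text
clock: 58.1
ee_pos: [0.5261, 0.1968, 0.0451]
orientation: [0.052, -0.05, 0.997, 0.003]
ft_force: [-0.1, 0.6, -0.8]
finger_gap: 0.0178
gripper_force: 59.1
```

Run:
```python
from pick import *
st(); to(portpose(4,0))
```

```text
58.1 tcp [0.5261 0.1968 0.0451] z [ 0.104  0.01  -0.995] y [-0.099  0.995 -0.   ] F [-0.1  0.6 -0.8] gap 0.0178 g 59.1 q [-0.07  0.71 -0.61  2.16  1.04  0.5   0.18]
  [0.0028, 0.0002, 0.0, 0.0, 0.0001, -0.0003]
```

{"fn": "arm_command", "kwargs": {"commands": [[-1,0.003,0.0003,0,0,0,0],[-1,0.006,0.0006,0,0,0,0],[-1,0.006,0.0006,0,0,0,0]]}}

```text
clock: 58.48
ee_pos: [0.529, 0.1971, 0.045]
orientation: [0.052, -0.05, 0.997, 0.003]
ft_force: [-0.1, -0.1, -0.7]
finger_gap: 0.018
gripper_force: 59.1
```

{"fn": "arm_command", "kwargs": {"commands": [[-1,0.003,0.0003,0,0,0,0],[-1,0.006,0.0006,0,0,0,0],[-1,0.006,0.0006,0,0,0,0]]}}

```text
clock: 58.85
ee_pos: [0.5293, 0.1971, 0.0447]
orientation: [0.051, -0.05, 0.997, 0.002]
ft_force: [-9.6, -0.9, 4.7]
finger_gap: 0.0178
gripper_force: 59.8
```

It stopped at 0.5293, where home was predicted at 0.5275, and the force built up only there, so the plug is seated. One firmer push, then release.

{"fn": "arm_command", "kwargs": {"commands": [[-1,0.004,0.0004,0,0,0,0],[-1,0.004,0.0004,0,0,0,0]]}}

```text
clock: 59.1
ee_pos: [0.5293, 0.197, 0.0444]
orientation: [0.049, -0.05, 0.998, 0.002]
ft_force: [-16.4, -1.4, 9.8]
finger_gap: 0.0181
gripper_force: 60.3
```

{"fn": "arm_command", "kwargs": {"commands": [[-0.2,-0.003,0,0,0,0,0],[-0.2,-0.003,0,0,0,0,0],[-0.2,-0.003,0,0,0,0,0],[-0.2,-0.01,-0.001,0.06,0,0,0],[-0.2,-0.03,-0.003,0.14,0,0,0]]}}

```text
clock: 59.72
ee_pos: [0.519, 0.196, 0.1152]
orientation: [0.052, -0.049, 0.997, 0.002]
ft_force: [0.9, -0.4, 0.3]
finger_gap: 0.0343
gripper_force: 0.0
```

Run:
```python
from pick import *
st(); m=(np.array([.46,.0,.22]),Rt(6)); to(m); to(pickpose('A',.12),m)
grab_frame('top')
for d in trace('top','stick1_mid'):
    W=atz('top',d['uv'],.06); print(np.round(d['uv'],1),round(d['confidence'],2),d['region'].sum())
```

```text
59.73 tcp [0.519  0.196  0.1152] z [ 0.103  0.01  -0.995] y [-0.099  0.995 -0.   ] F [ 0.9 -0.4  0.3] gap 0.0343 g 0.0 q [ 0.03  0.61 -0.74  2.13  0.84  0.62  0.35]
  [-0.118, -0.3919, 0.2095, 0.0001, -0.0004, -0.0001]
  [0.2352, -0.4434, -0.2206, -0.0, 0.0, -0.0947]
[216.9 200.1] 0.65 1613
[296.9 205.2] 0.62 79
```

{"fn": "arm_command", "kwargs": {"commands": [[-0.2,-0.03,0,0.1,0,0,0],[-0.2,-0.06,-0.08,0.2,0,0,0],[-0.2,-0.1,-0.18,0.21,0,0,0],[-0.2,-0.118,-0.29,0.21,0,0,0],[-0.2,-0.118,-0.392,0.21,0,0,0]]}}

```text
clock: 60.45
ee_pos: [0.4595, -0.0021, 0.2201]
orientation: [0.053, -0.049, 0.997, 0.002]
ft_force: [1.2, -0.3, -0.1]
finger_gap: 0.0343
gripper_force: 0.0
```

{"fn": "arm_command", "kwargs": {"commands": [[-0.2,0.05,-0.1,-0.02,0,0,-0.02],[-0.2,0.1,-0.2,-0.04,0,0,-0.04],[-0.2,0.15,-0.3,-0.06,0,0,-0.06],[-0.2,0.2,-0.38,-0.08,0,0,-0.08],[-0.2,0.235,-0.443,-0.1,0,0,-0.095]]}}

```text
clock: 61.08
ee_pos: [0.5784, -0.2241, 0.1689]
orientation: [0.052, 0.101, 0.993, -0.006]
ft_force: [-0.8, 0.2, -0.2]
finger_gap: 0.0343
gripper_force: 0.0
```

Run:
```python
from pick import *
from sticks import sticks
st(); to(pickpose('A',.04)); to(pickpose('A'),pickpose('A',.04))
print('scene'); sticks(c='scene',n=2)
```

```text
61.08 tcp [ 0.5784 -0.2241  0.1689] z [ 0.102 -0.021 -0.995] y [ 0.202  0.979 -0.   ] F [-0.8  0.2 -0.2] gap 0.0343 g 0.0 q [ 0.8   0.6  -0.78  1.94  0.64  0.74  1.03]
  [-0.0016, 0.0047, -0.2784, 0.0001, 0.0, 0.0013]
  [0.0, 0.0, -0.08, 0.0, 0.0, 0.0]
scene
uv [113.8 154.8] xy [ 0.3665 -0.4774] ang 88.2 len 0.03 wid 0.002 col [151. 137. 121.] span [ 0.366  -0.4928] [ 0.3669 -0.4628]
uv [129.  156.2] xy [ 0.3747 -0.4216] ang -82.3 len 0.0558 wid 0.0154 col [227. 224. 209.] span [ 0.3703 -0.3893] [ 0.3778 -0.4446]
uv [227.8 161.2] xy [ 0.4059 -0.0678] ang -2.4 len 0.0532 wid 0.0122 col [199. 196. 176.] span [ 0.3775 -0.0666] [ 0.4307 -0.0688]
uv [113.1 158.9] xy [ 0.385  -0.4765] ang 84.4 len 0.0258 wid 0.0106 col [155. 141. 125.] span [ 0.3836 -0.4904] [ 0.3861 -0.4647]
uv [160.8 161.6] xy [ 0.4016 -0.3048] ang -26.2 len 0.0105 wid 0.0092 col [188. 187. 169.] span [ 0.3966 -0.3023] [ 0.406 -0.307]
uv [112.1 164.4] xy [ 0.4086 -0.4761] ang 70.6 len 0.0213 wid 0.0111 col [154. 140. 124.] span [ 0.4047 -0.487 ] [ 0.4118 -0.4669]
uv [149.8 166.6] xy [ 0.422  -0.3406] ang 85.9 len 0.0163 
[... 1074 characters left out ...]
.] span [ 0.5958 -0.2218] [ 0.6138 -0.2279]
uv [158.8 223. ] xy [ 0.6431 -0.2837] ang -15.7 len 0.0211 wid 0.0145 col [202. 176. 156.] span [ 0.6336 -0.281 ] [ 0.654  -0.2867]
uv [219.  236.8] xy [ 0.6955 -0.0898] ang 1.1 len 0.0837 wid 0.0618 col [238. 237. 221.] span [ 0.6534 -0.0906] [ 0.7371 -0.089 ]
uv [152.4 228.4] xy [ 0.6617 -0.3018] ang -44.3 len 0.0197 wid 0.0106 col [250. 253. 234.] span [ 0.6547 -0.2951] [ 0.6688 -0.3088]
uv [137.7 254.5] xy [ 0.7488 -0.3364] ang -46.4 len 0.0201 wid 0.0107 col [251. 253. 234.] span [ 0.7421 -0.3293] [ 0.756  -0.3439]
uv [131.  258.7] xy [ 0.7619 -0.3552] ang 83.3 len 0.0139 wid 0.0062 col [201. 172. 153.] span [ 0.7612 -0.3612] [ 0.7628 -0.3474]
```

Sticks A and C haven't moved. Descend on A.

{"fn": "arm_command", "kwargs": {"commands": [[-0.2,-0.0016,0.0047,-0.1,0,0,0.001],[-0.2,-0.0016,0.0047,-0.2,0,0,0.001],[-0.2,-0.0016,0.0047,-0.28,0,0,0.001],[-0.2,-0.0016,0.0047,-0.33,0,0,0.001],[-0.2,-0.0016,0.0047,-0.343,0,0,0.001]]}}

```text
clock: 61.8
ee_pos: [0.5759, -0.2181, -0.003]
orientation: [0.051, 0.097, 0.994, -0.005]
ft_force: [0.2, 0.5, -0.0]
finger_gap: 0.0343
gripper_force: 0.0
```

Run:
```python
from pick import *
st(); to(pickpose('A'))
```

```text
61.8 tcp [ 0.5759 -0.2181 -0.003 ] z [ 0.1   -0.019 -0.995] y [0.193 0.981 0.   ] F [ 0.2  0.5 -0. ] gap 0.0343 g 0.0 q [ 0.6   0.8  -0.5   2.05  0.97  0.42  0.73]
  [0.0035, -0.0073, -0.0146, -0.0003, -0.0007, -0.0014]
```

{"fn": "arm_command", "kwargs": {"commands": [[-0.2,0.003,-0.006,-0.007,0,0,-0.001],[-0.2,0.003,-0.006,-0.014,0,0,-0.001],[-0.2,0.003,-0.006,-0.014,0,0,-0.001]]}}

```text
clock: 62.18
ee_pos: [0.5784, -0.2224, -0.0079]
orientation: [0.053, 0.099, 0.994, -0.005]
ft_force: [0.4, 0.4, 0.4]
finger_gap: 0.0346
gripper_force: 0.0
```

{"fn": "arm_command", "kwargs": {"commands": [[-1,0,0,0,0,0,0],[-1,0,0,0,0,0,0],[-1,0,0,0,0,0,0],[-1,0,0,0,0,0,0]]}}

```text
clock: 62.68
ee_pos: [0.5784, -0.2223, -0.0076]
orientation: [0.053, 0.099, 0.994, -0.006]
ft_force: [-1.2, 0.0, 5.4]
finger_gap: 0.0174
gripper_force: 58.5
```

Run:
```python
from pick import *
st(); to(pickpose('A')); a=cur(); b=portpose(2,.05,.15); to(b,a)
```

```text
62.67 tcp [ 0.5784 -0.2223 -0.0076] z [ 0.103 -0.021 -0.994] y [ 0.198  0.98  -0.   ] F [-1.2  0.   5.4] gap 0.0174 g 58.5 q [ 0.6   0.81 -0.49  2.05  0.98  0.41  0.72]
  [-0.0017, 0.0012, -0.0055, 0.0002, 0.0003, 0.0001]
  [-0.1817, 0.6294, 0.4053, 0.0002, 0.0004, 0.0948]
```

{"fn": "arm_command", "kwargs": {"commands": [[-1,0,0,0.1,0,0,0],[-1,-0.02,0.03,0.21,0,0,0.02],[-1,-0.08,0.11,0.32,0,0,0.05],[-1,-0.14,0.21,0.4,0,0,0.08],[-1,-0.18,0.32,0.405,0,0,0.095]]}}

```text
clock: 63.3
ee_pos: [0.493, -0.0737, 0.1938]
orientation: [0.054, -0.049, 0.997, 0.002]
ft_force: [1.4, 1.3, -0.4]
finger_gap: 0.0174
gripper_force: 58.9
```

{"fn": "arm_command", "kwargs": {"commands": [[-1,-0.002,0.1,0,0,0,0],[-1,-0.002,0.2,0,0,0,0],[-1,-0.002,0.3,0,0,0,0],[-1,-0.002,0.31,0,0,0,0],[-1,-0.002,0.31,0,0,0,0]]}}

```text
clock: 63.92
ee_pos: [0.4918, 0.0811, 0.1917]
orientation: [0.052, -0.05, 0.997, 0.002]
ft_force: [-0.1, -0.5, -0.6]
finger_gap: 0.0172
gripper_force: 58.9
```

```bash
sed -i 's/p\[2\]=.0451+dz/p[2]=.0474+dz/' pick.py
python3 - <<'E'
from pick import *
st(); a=portpose(2,.035);to(a); to(portpose(2,0),a)
E
```

```text
63.92 tcp [0.4918 0.0811 0.1917] z [ 0.104  0.01  -0.995] y [-0.1    0.995 -0.001] F [-0.1 -0.5 -0.6] gap 0.0172 g 58.9 q [ 0.37  0.45 -0.9   2.17  0.65  0.67  0.7 ]
  [0.0213, 0.0256, -0.2886, 0.0002, 0.0, -0.0006]
  [0.0697, 0.0069, 0.0, 0.0, 0.0, 0.0]
```

{"fn": "arm_command", "kwargs": {"commands": [[-1,0.01,0.0256,-0.06,0,0,-0.0006],[-1,0.0213,0.0256,-0.12,0,0,-0.0006],[-1,0.0213,0.0256,-0.19,0,0,-0.0006],[-1,0.0213,0.0256,-0.25,0,0,-0.0006],[-1,0.0213,0.0256,-0.2886,0,0,-0.0006]]}}

```text
clock: 64.55
ee_pos: [0.5023, 0.0916, 0.0459]
orientation: [0.051, -0.047, 0.998, 0.002]
ft_force: [0.7, -0.1, -1.1]
finger_gap: 0.0172
gripper_force: 58.9
```

{"fn": "arm_command", "kwargs": {"commands": [[-1,0,0,0,0,0,0],[-1,0,0,0,0,0,0]]}}

```text
clock: 64.8
ee_pos: [0.5031, 0.093, 0.0479]
orientation: [0.053, -0.048, 0.997, 0.002]
ft_force: [0.2, 1.0, 0.8]
finger_gap: 0.0171
gripper_force: 58.9
```

Run:
```python
from pick import *
st(); to(portpose(2,.035)); to(portpose(2,.02));
```

```text
64.8 tcp [0.5031 0.093  0.0479] z [ 0.105  0.01  -0.994] y [-0.096  0.995 -0.   ] F [0.2 1.  0.8] gap 0.0171 g 58.9 q [ 0.07  0.65 -0.55  2.27  1.11  0.39  0.24]
  [-0.0011, 0.0018, -0.0009, 0.0001, 0.0002, 0.0008]
  [0.0288, 0.0047, -0.0009, 0.0001, 0.0002, 0.0008]
```

{"fn": "arm_command", "kwargs": {"commands": [[-1,0,0.0018,-0.001,0,0,0.0008],[-1,0.01,0.0028,-0.001,0,0,0.0008],[-1,0.02,0.0038,-0.001,0,0,0.0008],[-1,0.0288,0.0046,-0.001,0,0,0.0008],[-1,0.0288,0.0046,-0.001,0,0,0.0008]]}}

```text
clock: 65.42
ee_pos: [0.5175, 0.0963, 0.0468]
orientation: [0.052, -0.05, 0.997, 0.003]
ft_force: [-0.9, 0.2, 0.2]
finger_gap: 0.0171
gripper_force: 58.9
```

Run:
```python
from pick import *
st(); to(portpose(2,.0));
```

```text
65.42 tcp [0.5175 0.0963 0.0468] z [ 0.104  0.011 -0.994] y [-0.099  0.995  0.   ] F [-0.9  0.2  0.2] gap 0.0171 g 58.9 q [ 0.09  0.67 -0.57  2.24  1.08  0.42  0.29]
  [0.0396, 0.0022, 0.0012, -0.0001, 0.0001, -0.0003]
```

{"fn": "arm_command", "kwargs": {"commands": [[-1,0.004,-0.0014,0.001,0,0,0],[-1,0.009,-0.0008,0.001,0,0,0],[-1,0.014,-0.0003,0.001,0,0,0],[-1,0.019,0.0002,0.001,0,0,0]]}}

```text
clock: 65.92
ee_pos: [0.5268, 0.0963, 0.0473]
orientation: [0.052, -0.05, 0.997, 0.003]
ft_force: [-0.4, -0.5, -1.2]
finger_gap: 0.0174
gripper_force: 58.9
```

{"fn": "arm_command", "kwargs": {"commands": [[-1,0.005,0.0005,0,0,0,0],[-1,0.01,0.001,0,0,0,0],[-1,0.015,0.0015,0,0,0,0],[-1,0.02,0.002,0,0,0,0]]}}

```text
clock: 66.42
ee_pos: [0.5368, 0.0973, 0.0473]
orientation: [0.052, -0.05, 0.997, 0.003]
ft_force: [0.3, 0.3, -0.4]
finger_gap: 0.0172
gripper_force: 58.9
```

{"fn": "arm_command", "kwargs": {"commands": [[-1,0.003,0.0003,0,0,0,0],[-1,0.006,0.0006,0,0,0,0],[-1,0.006,0.0006,0,0,0,0]]}}

```text
clock: 66.8
ee_pos: [0.5396, 0.0976, 0.0473]
orientation: [0.052, -0.05, 0.997, 0.003]
ft_force: [0.5, -0.2, 0.6]
finger_gap: 0.0173
gripper_force: 58.9
```

{"fn": "arm_command", "kwargs": {"commands": [[-1,0.003,0.0003,0,0,0,0],[-1,0.006,0.0006,0,0,0,0],[-1,0.006,0.0006,0,0,0,0]]}}

```text
clock: 67.18
ee_pos: [0.5398, 0.0976, 0.0469]
orientation: [0.05, -0.05, 0.997, 0.002]
ft_force: [-10.4, -1.0, 4.8]
finger_gap: 0.0174
gripper_force: 59.7
```

{"fn": "arm_command", "kwargs": {"commands": [[-1,0.002,0.0002,0,0,0,0],[-1,0.003,0.0003,0,0,0,0],[-1,0.003,0.0003,0,0,0,0]]}}

```text
clock: 67.55
ee_pos: [0.5398, 0.0975, 0.0466]
orientation: [0.049, -0.051, 0.997, 0.002]
ft_force: [-13.9, -0.2, 8.3]
finger_gap: 0.0172
gripper_force: 60.1
```

It seated at 0.5398, as predicted. Release and go to C.

{"fn": "arm_command", "kwargs": {"commands": [[-0.2,-0.004,0,0,0,0,0],[-0.2,-0.004,0,0,0,0,0],[-0.2,-0.004,0,0,0,0,0],[-0.2,-0.01,-0.001,0.06,0,0,0],[-0.2,-0.03,-0.003,0.14,0,0,0]]}}

```text
clock: 68.18
ee_pos: [0.5291, 0.0967, 0.1175]
orientation: [0.052, -0.05, 0.997, 0.003]
ft_force: [0.2, -0.5, 0.9]
finger_gap: 0.0342
gripper_force: 0.0
```

{"fn": "arm_command", "kwargs": {"commands": [[-0.2,-0.02,0,0.1,0,0,0],[-0.2,-0.04,-0.08,0.2,0,0,0],[-0.2,-0.05,-0.18,0.21,0,0,0],[-0.2,-0.05,-0.3,0.21,0,0,0],[-0.2,-0.05,-0.42,0.21,0,0,0]]}}

```text
clock: 68.8
ee_pos: [0.5043, -0.1155, 0.223]
orientation: [0.053, -0.05, 0.997, 0.002]
ft_force: [0.9, -0.1, 0.4]
finger_gap: 0.0344
gripper_force: 0.0
```

Run:
```python
from pick import *
st(); to(pickpose('C',.12))
```

```text
68.8 tcp [ 0.5043 -0.1155  0.223 ] z [ 0.106  0.01  -0.994] y [-0.1    0.995 -0.001] F [ 0.9 -0.1  0.4] gap 0.0344 g 0.0 q [ 0.84  0.45 -0.97  2.1   0.56  0.74  1.21]
  [0.0921, -0.5475, -0.2265, 0.0002, 0.0005, 0.0365]
```

{"fn": "arm_command", "kwargs": {"commands": [[-0.2,0.02,-0.11,0,0,0,0.01],[-0.2,0.04,-0.22,-0.02,0,0,0.02],[-0.2,0.06,-0.33,-0.05,0,0,0.03],[-0.2,0.08,-0.44,-0.1,0,0,0.0365],[-0.2,0.092,-0.545,-0.15,0,0,0.0365]]}}

```text
clock: 69.42
ee_pos: [0.5504, -0.3885, 0.1465]
orientation: [0.052, -0.107, 0.993, 0.005]
ft_force: [0.9, 0.4, -0.0]
finger_gap: 0.0343
gripper_force: 0.0
```

Run:
```python
from pick import *
from sticks import sticks
st(); to(pickpose('C')); 
for c in ('scene',):
  for o in sticks(c=c,n=2,v=False):
    if .5<o[0][0]<.62 and -.45<o[0][1]<-.33: print(c,o[0],o[1],o[2:4])
```

```text
69.42 tcp [ 0.5504 -0.3885  0.1465] z [ 0.103  0.022 -0.994] y [-0.212  0.977 -0.001] F [ 0.9  0.4 -0. ] gap 0.0343 g 0.0 q [ 1.12  0.75 -0.9   1.81  0.7   0.84  1.7 ]
  [-0.0001, -0.0016, -0.3137, 0.0001, 0.0002, 0.0002]
scene [ 0.55144549 -0.38668363] 7.117308274014003 (np.float64(-0.013598109037246205), np.float64(0.013064497730970633))
scene [ 0.57694537 -0.38072015] 8.142852353291246 (np.float64(-0.010865790090896613), np.float64(0.00958235028611891))
```

{"fn": "arm_command", "kwargs": {"commands": [[-0.2,0,-0.0016,-0.08,0,0,0],[-0.2,0,-0.0016,-0.16,0,0,0],[-0.2,0,-0.0016,-0.23,0,0,0],[-0.2,0,-0.0016,-0.28,0,0,0],[-0.2,0,-0.0016,-0.3,0,0,0]]}}

```text
clock: 70.15
ee_pos: [0.5497, -0.3862, -0.004]
orientation: [0.051, -0.107, 0.993, 0.006]
ft_force: [-0.3, -0.8, 1.0]
finger_gap: 0.0344
gripper_force: 0.0
```

{"fn": "arm_command", "kwargs": {"commands": [[-0.2,0,0,0,0,0,0],[-0.2,0,0,0,0,0,0]]}}

```text
clock: 70.4
ee_pos: [0.5508, -0.3869, -0.0015]
orientation: [0.053, -0.107, 0.993, 0.005]
ft_force: [0.3, 0.2, 0.6]
finger_gap: 0.034
gripper_force: 0.0
```

Run:
```python
from pick import *
st(); to(pickpose('C'));
```

```text
70.4 tcp [ 0.5508 -0.3869 -0.0015] z [ 0.104  0.022 -0.994] y [-0.213  0.977 -0.001] F [0.3 0.2 0.6] gap 0.034 g 0.0 q [ 1.01  0.9  -0.72  1.88  0.92  0.61  1.53]
  [-0.0009, -0.0047, -0.0176, 0.0002, 0.0005, 0.0]
```

{"fn": "arm_command", "kwargs": {"commands": [[-0.2,-0.001,-0.004,-0.009,0,0,0],[-0.2,-0.001,-0.004,-0.0165,0,0,0],[-0.2,-0.001,-0.004,-0.0165,0,0,0]]}}

```text
clock: 70.78
ee_pos: [0.5494, -0.3888, -0.0112]
orientation: [0.052, -0.107, 0.993, 0.006]
ft_force: [-0.3, 0.5, 0.4]
finger_gap: 0.0343
gripper_force: 0.0
```

{"fn": "arm_command", "kwargs": {"commands": [[-1,0,0,0,0,0,0],[-1,0,0,0,0,0,0],[-1,0,0,0,0,0,0],[-1,0,0,0,0,0,0]]}}

```text
clock: 71.28
ee_pos: [0.5498, -0.3887, -0.0107]
orientation: [0.052, -0.107, 0.993, 0.005]
ft_force: [-1.7, 0.0, 4.4]
finger_gap: 0.0182
gripper_force: 59.2
```

Run:
```python
from pick import *
st(); to(pickpose('C')); a=cur(); b=portpose(1,.05,.15); to(b,a)
```

```text
71.28 tcp [ 0.5498 -0.3887 -0.0107] z [ 0.103  0.022 -0.994] y [-0.213  0.977 -0.   ] F [-1.7  0.   4.4] gap 0.0182 g 59.2 q [ 1.01  0.92 -0.71  1.88  0.93  0.6   1.52]
  [0.0012, -0.0011, 0.0007, 0.0001, 0.0001, -0.0]
  [-0.1146, 0.8628, 0.4161, 0.0001, 0.0001, -0.037]
```

{"fn": "arm_command", "kwargs": {"commands": [[-1,0,0,0.1,0,0,0],[-1,-0.01,0.05,0.21,0,0,-0.01],[-1,-0.04,0.14,0.3,0,0,-0.02],[-1,-0.07,0.25,0.38,0,0,-0.03],[-1,-0.1,0.37,0.41,0,0,-0.037]]}}

```text
clock: 71.9
ee_pos: [0.5023, -0.2126, 0.1928]
orientation: [0.053, -0.048, 0.997, 0.002]
ft_force: [0.7, 0.8, 0.6]
finger_gap: 0.0181
gripper_force: 58.8
```

{"fn": "arm_command", "kwargs": {"commands": [[-1,-0.015,0.12,0,0,0,0],[-1,-0.015,0.24,0,0,0,0],[-1,-0.015,0.36,0,0,0,0],[-1,-0.015,0.46,0,0,0,0],[-1,-0.015,0.49,0,0,0,0]]}}

```text
clock: 72.53
ee_pos: [0.4945, 0.0349, 0.1915]
orientation: [0.053, -0.052, 0.997, 0.003]
ft_force: [0.8, -0.2, 0.2]
finger_gap: 0.018
gripper_force: 58.8
```

```bash
sed -i 's/p\[2\]=.0474+dz/p[2]=.0443+dz/' pick.py
python3 - <<'E'
from pick import *
st(); a=portpose(1,.035);to(a);
E
```

```text
72.53 tcp [0.4945 0.0349 0.1915] z [ 0.105  0.012 -0.994] y [-0.103  0.995  0.001] F [ 0.8 -0.2  0.2] gap 0.018 g 58.8 q [ 0.47  0.45 -0.89  2.18  0.63  0.66  0.81]
  [0.0259, 0.0184, -0.2944, -0.0003, 0.0004, -0.0015]
```

{"fn": "arm_command", "kwargs": {"commands": [[-1,0.01,0.0184,-0.06,0,0,-0.0012],[-1,0.0259,0.0184,-0.12,0,0,-0.0012],[-1,0.0259,0.0184,-0.19,0,0,-0.0012],[-1,0.0259,0.0184,-0.25,0,0,-0.0012],[-1,0.0259,0.0184,-0.2944,0,0,-0.0012]]}}

```text
clock: 73.15
ee_pos: [0.5071, 0.0396, 0.0423]
orientation: [0.052, -0.047, 0.998, 0.002]
ft_force: [-0.3, 0.4, 0.2]
finger_gap: 0.0174
gripper_force: 58.8
```

{"fn": "arm_command", "kwargs": {"commands": [[-1,0,0,0,0,0,0],[-1,0,0,0,0,0,0]]}}

```text
clock: 73.4
ee_pos: [0.5078, 0.0404, 0.0444]
orientation: [0.052, -0.047, 0.998, 0.002]
ft_force: [-0.5, -0.2, 0.6]
finger_gap: 0.018
gripper_force: 58.8
```

Run:
```python
from pick import *
st(); to(portpose(1,.035)); to(portpose(1,.02));
```

```text
73.4 tcp [0.5078 0.0404 0.0444] z [ 0.104  0.01  -0.994] y [-0.094  0.996 -0.   ] F [-0.5 -0.2  0.6] gap 0.018 g 58.8 q [ 0.16  0.65 -0.52  2.28  1.12  0.36  0.35]
  [-0.0007, 0.0075, -0.0001, 0.0001, 0.0001, 0.0013]
  [0.0291, 0.0105, -0.0001, 0.0001, 0.0001, 0.0013]
```

{"fn": "arm_command", "kwargs": {"commands": [[-1,0,0.0065,0,0,0,0.001],[-1,0.01,0.0075,0,0,0,0.001],[-1,0.02,0.0085,0,0,0,0.001],[-1,0.029,0.0095,0,0,0,0.001],[-1,0.029,0.0095,0,0,0,0.001]]}}

```text
clock: 74.03
ee_pos: [0.5225, 0.0454, 0.0438]
orientation: [0.052, -0.049, 0.997, 0.003]
ft_force: [0.9, -0.6, 0.1]
finger_gap: 0.0179
gripper_force: 58.8
```

Run:
```python
from pick import *
st(); to(portpose(1,.0));
```

```text
74.03 tcp [0.5225 0.0454 0.0438] z [ 0.104  0.01  -0.994] y [-0.097  0.995  0.   ] F [ 0.9 -0.6  0.1] gap 0.0179 g 58.8 q [ 0.17  0.67 -0.54  2.25  1.08  0.39  0.39]
  [0.0395, 0.0043, 0.0009, -0.0001, 0.0001, 0.0004]
```

{"fn": "arm_command", "kwargs": {"commands": [[-1,0.004,0.0005,0.0009,0,0,0.0003],[-1,0.009,0.001,0.0009,0,0,0.0003],[-1,0.014,0.0014,0.0009,0,0,0.0003],[-1,0.019,0.0019,0.0009,0,0,0.0003]]}}

```text
clock: 74.53
ee_pos: [0.5317, 0.0464, 0.0443]
orientation: [0.052, -0.049, 0.997, 0.003]
ft_force: [0.0, -0.4, -0.9]
finger_gap: 0.0177
gripper_force: 58.8
```

{"fn": "arm_command", "kwargs": {"commands": [[-1,0.005,0.0005,0,0,0,0],[-1,0.01,0.001,0,0,0,0],[-1,0.015,0.0015,0,0,0,0],[-1,0.019,0.0019,0,0,0,0]]}}

```text
clock: 75.03
ee_pos: [0.5412, 0.0474, 0.0443]
orientation: [0.052, -0.049, 0.997, 0.003]
ft_force: [-0.2, -0.3, 0.1]
finger_gap: 0.018
gripper_force: 58.8
```

{"fn": "arm_command", "kwargs": {"commands": [[-1,0.003,0.0003,0,0,0,0],[-1,0.006,0.0006,0,0,0,0],[-1,0.006,0.0006,0,0,0,0]]}}

```text
clock: 75.4
ee_pos: [0.5432, 0.0475, 0.0441]
orientation: [0.052, -0.049, 0.997, 0.002]
ft_force: [-4.4, -0.5, 0.4]
finger_gap: 0.018
gripper_force: 59.0
```

{"fn": "arm_command", "kwargs": {"commands": [[-1,0.002,0.0002,0,0,0,0],[-1,0.004,0.0004,0,0,0,0],[-1,0.004,0.0004,0,0,0,0]]}}

```text
clock: 75.78
ee_pos: [0.5433, 0.0474, 0.0439]
orientation: [0.05, -0.049, 0.997, 0.002]
ft_force: [-11.3, 0.5, 5.0]
finger_gap: 0.0175
gripper_force: 59.5
```

Stick C seated at 0.5433, where I predicted 0.5434. Release, then locate the button.

{"fn": "arm_command", "kwargs": {"commands": [[-0.2,-0.004,0,0,0,0,0],[-0.2,-0.004,0,0,0,0,0],[-0.2,-0.004,0,0,0,0,0],[-0.2,-0.01,-0.001,0.06,0,0,0],[-0.2,-0.03,-0.003,0.14,0,0,0]]}}

```text
clock: 76.4
ee_pos: [0.531, 0.0466, 0.1146]
orientation: [0.052, -0.049, 0.997, 0.003]
ft_force: [0.2, -1.2, 0.9]
finger_gap: 0.0343
gripper_force: 0.0
```

{"fn": "arm_command", "kwargs": {"commands": [[-1,-0.04,0,0.1,0,-0.03,0],[-1,-0.06,0.1,0.14,0,-0.06,0],[-1,-0.06,0.2,0.14,0,-0.09,0],[-1,-0.06,0.3,0.14,0,-0.105,0],[-1,-0.06,0.3,0.14,0,-0.105,0]]}}

```text
clock: 77.03
ee_pos: [0.5005, 0.2005, 0.185]
orientation: [0.217, -0.051, 0.975, -0.004]
ft_force: [0.6, 0.1, -0.5]
finger_gap: 0.0002
gripper_force: 0.0
```

Run:
```python
from pick import *
im=cv2.imread('pics/now_nv.png').astype(np.float32)[185:212,176:204]
big=cv2.resize(im,None,fx=4,fy=4,interpolation=cv2.INTER_CUBIC); g=big.min(2); print(g.max(),np.median(g))
m=(g>170).astype(np.uint8); n,L,S,C=cv2.connectedComponentsWithStats(m)
for i in range(1,n):
    if S[i,4]>30:
        uv=C[i]/4-.5+.125+[176,185]; w=atz('top',uv,.097); h=np.array(T((0,0,-H[2]),w-[H[0],H[1],0]))[0]; print(S[i],uv.round(1),w.round(4),'hutch',h.round(4),'dock',(h[:2]-D).round(4))
st()
```

```text
223.04019 117.39311
[ 34  57  27  18 380] [187.4 200.9] [0.5799 0.1977 0.097 ] hutch [-0.0031  0.034   0.097 ] dock [0.0023 0.0707]
77.03 tcp [0.5005 0.2005 0.185 ] z [ 0.423  0.014 -0.906] y [-0.098  0.995 -0.03 ] F [ 0.6  0.1 -0.5] gap 0.0002 g 0.0 q [-0.23  0.38 -0.54  2.34  1.36  0.47 -0.27]
```

Run:
```python
from pick import *
R=Rt(25); z=R.as_matrix()[:,2]; tip=np.array([.587,.1965,.125]); a=(tip+.0135*z,R); st(); to(a); to((a[0]-[0,0,.016],R),a); print(a[0])
```

```text
77.03 tcp [0.5005 0.2005 0.185 ] z [ 0.423  0.014 -0.906] y [-0.098  0.995 -0.03 ] F [ 0.6  0.1 -0.5] gap 0.0002 g 0.0 q [-0.23  0.38 -0.54  2.34  1.36  0.47 -0.27]
  [0.1844, -0.0069, -0.1445, 0.0096, 0.0008, -0.0]
  [0.0, 0.0, -0.032, 0.0, 0.0, 0.0]
[0.59267769 0.19706107 0.11276484]
```

{"fn": "arm_command", "kwargs": {"commands": [[-1,0.06,-0.003,-0.04,0.005,0,0],[-1,0.12,-0.007,-0.08,0.0096,0.001,0],[-1,0.184,-0.007,-0.12,0.0096,0.001,0],[-1,0.184,-0.007,-0.1445,0.0096,0.001,0],[-1,0.184,-0.007,-0.1445,0.0096,0.001,0]]}}

```text
clock: 77.65
ee_pos: [0.5928, 0.1927, 0.111]
orientation: [0.214, -0.046, 0.976, 0.009]
ft_force: [0.9, 0.0, 0.6]
finger_gap: -0.0001
gripper_force: 0.0
```

{"fn": "arm_command", "kwargs": {"commands": [[-1,0,0,-0.012,0,0,0],[-1,0,0,-0.024,0,0,0],[-1,0,0,-0.032,0,0,0],[-1,0,0,-0.036,0,0,0]]}}

```text
clock: 78.15
ee_pos: [0.593, 0.1928, 0.0939]
orientation: [0.215, -0.046, 0.976, 0.009]
ft_force: [0.9, -0.1, -0.1]
finger_gap: 0.0003
gripper_force: 0.0
```

{"fn": "arm_command", "kwargs": {"commands": [[-1,0,0,-0.004,0,0,0],[-1,0,0,-0.008,0,0,0]]}}

```text
clock: 78.4
ee_pos: [0.5931, 0.1929, 0.0902]
orientation: [0.215, -0.046, 0.976, 0.009]
ft_force: [-1.1, -0.3, 2.5]
finger_gap: 0.0001
gripper_force: 1.5
```

Run:
```python
from pick import *
st(); p,R=cur(); print(p-.0135*R.as_matrix()[:,2])
```

```text
78.4 tcp [0.5931 0.1929 0.0902] z [ 0.418  0.038 -0.908] y [-0.093  0.996 -0.002] F [-1.1 -0.3  2.5] gap 0.0001 g 1.5 q [-0.15  0.62 -0.5   2.25  1.77  0.46 -0.54]
[0.58741136 0.19234746 0.10242648]
```

{"fn": "arm_command", "kwargs": {"commands": [[-1,0,0,-0.004,0,0,0],[-1,0,0,-0.006,0,0,0]]}}

```text
clock: 78.65
ee_pos: [0.5932, 0.1929, 0.0879]
orientation: [0.215, -0.046, 0.975, 0.009]
ft_force: [-7.7, -3.4, 20.0]
finger_gap: -0.0
gripper_force: 9.8
```

{"fn": "arm_command", "kwargs": {"commands": [[-1,0,0,-0.003,0,0,0],[-1,0,0,-0.004,0,0,0]]}}

```text
clock: 78.9
ee_pos: [0.5934, 0.193, 0.0874]
orientation: [0.217, -0.046, 0.975, 0.009]
ft_force: [-13.5, -4.9, 34.0]
finger_gap: -0.0002
gripper_force: 17.0
```

{"fn": "arm_command", "kwargs": {"commands": [[-1,0,0,-0.002,0,0,0],[-1,0,0,-0.003,0,0,0],[-1,0,0,-0.003,0,0,0]]}}

```text
clock: 79.28
ee_pos: [0.5935, 0.193, 0.0871]
orientation: [0.217, -0.046, 0.975, 0.009]
ft_force: [-16.6, -6.6, 44.5]
finger_gap: 0.0001
gripper_force: 22.0
```

The button is bottomed out at 44 N. Next I'll lift off and plan the stay push.

{"fn": "arm_command", "kwargs": {"commands": [[-1,0,0,0.03,0,0,0],[-1,-0.06,0,0.1,0,0,0],[-1,-0.14,0.04,0.2,0,-0.02,0],[-1,-0.2,0.12,0.24,0,-0.05,0],[-1,-0.22,0.24,0.24,0,-0.07,0]]}}

```text
clock: 79.9
ee_pos: [0.4824, 0.3127, 0.2064]
orientation: [0.324, -0.046, 0.945, 0.004]
ft_force: [1.9, 0.1, 0.2]
finger_gap: -0.0001
gripper_force: 0.0
```

```bash
cat > stay2.py <<'E'
from pick import *
def tippose(h,tilt):   # tip centre at hutch point h
    R=Rt(tilt); return T(H,h)[0]+.0135*R.as_matrix()[:,2],R
if __name__=='__main__':
    st()
    k=[]
    for _ in range(4):
        grab_frame('top'); k+=[d['uv'] for d in place_of('top','stay_knob') if abs(d['uv'][0]-118)<8 and d['confidence']>.3]
    k=np.median(k,0) if k else np.array([118.1,216.4]); w=atz('top',k,.165); h=T((0,0,-H[2]),w-[H[0],H[1],0])[0]; print('knob',k,h.round(4))
    x=h[0]; z=.150
    A=tippose([x-.045,.218,z+.08],38); B=tippose([x-.045,.218,z],38); C=tippose([x+.03,.218,z-.006],38)
    to(A); to(B,A); to(C,B); print(A[0],B[0],C[0])
E
python3 stay2.py
```

```text
79.9 tcp [0.4824 0.3127 0.2064] z [ 0.611  0.038 -0.791] y [-0.089  0.996 -0.021] F [1.9 0.1 0.2] gap -0.0001 g 0.0 q [-0.5   0.43 -0.62  2.36  1.61  0.77 -0.8 ]
knob [118.  215.4] [-0.03    0.2059  0.165 ]
  [0.0297, 0.127, 0.032, 0.0076, -0.003, 0.0033]
  [0.0, 0.0, -0.16, 0.0, 0.0, 0.0]
  [0.1493, 0.0148, -0.012, 0.0, 0.0, 0.0]
[0.49860356 0.37458581 0.21936185] [0.49860356 0.37458581 0.13936185] [0.57324002 0.38196137 0.13336185]
```

{"fn": "arm_command", "kwargs": {"commands": [[-1,0.015,0.1,0.032,0.0076,-0.003,0.0033],[-1,0.0297,0.127,0.032,0.0076,-0.003,0.0033],[-1,0.0297,0.127,-0.04,0.0076,-0.003,0.0033],[-1,0.0297,0.127,-0.128,0.0076,-0.003,0.0033],[-1,0.0297,0.127,-0.128,0.0076,-0.003,0.0033]]}}

```text
clock: 80.92
ee_pos: [0.4976, 0.3738, 0.1362]
orientation: [0.323, -0.048, 0.945, 0.014]
ft_force: [0.7, -0.2, 0.4]
finger_gap: -0.0001
gripper_force: 0.0
```

{"fn": "arm_command", "kwargs": {"commands": [[-1,0.016,0.0016,0,0,0,0],[-1,0.032,0.0032,-0.001,0,0,0],[-1,0.048,0.0048,-0.002,0,0,0],[-1,0.064,0.0064,-0.003,0,0,0],[-1,0.08,0.008,-0.004,0,0,0]]}}

```text
clock: 81.55
ee_pos: [0.5385, 0.3803, 0.1378]
orientation: [0.325, -0.048, 0.944, 0.017]
ft_force: [-0.7, -0.1, -0.1]
finger_gap: -0.0006
gripper_force: 0.3
```

```bash
python3 stay2.py | head -2
```

```text
81.55 tcp [0.5385 0.3803 0.1378] z [ 0.613  0.063 -0.788] y [-0.101  0.995  0.001] F [-0.7 -0.1 -0.1] gap -0.0006 g 0.3 q [-0.55  0.63 -0.57  2.24  1.77  0.82 -0.89]
knob [120.35 210.1 ] [-0.0169  0.1991  0.165 ]
```

{"fn": "arm_command", "kwargs": {"commands": [[-1,0.015,0.001,-0.001,0,0,0],[-1,0.03,0.002,-0.003,0,0,0],[-1,0.045,0.003,-0.005,0,0,0],[-1,0.06,0.004,-0.007,0,0,0],[-1,0.072,0.005,-0.009,0,0,0]]}}

```text
clock: 82.58
ee_pos: [0.5734, 0.3831, 0.1326]
orientation: [0.325, -0.048, 0.944, 0.017]
ft_force: [-7.4, -0.4, 3.1]
finger_gap: 0.0001
gripper_force: 3.5
```

{"fn": "arm_command", "kwargs": {"commands": [[-1,0.004,0,0,0,0,0],[-1,0.004,0,0,0,0,0]]}}

```text
clock: 82.82
ee_pos: [0.5768, 0.3826, 0.1333]
orientation: [0.326, -0.047, 0.944, 0.017]
ft_force: [0.2, 0.8, -0.4]
finger_gap: 0.0002
gripper_force: 0.0
```

```bash
cat > dang.py <<'E'
from pick import *
def dm(c,th):
    f=th-np.radians(40); d=np.array([-np.cos(f),0,np.sin(f)]); n=np.array([np.sin(f),0,np.cos(f)]); h=np.array([.033,0,.165])
    X=[h+y*np.array([0,1,0])+r*d+t*n for y in(-.18,.18) for r in (0,.19) for t in (0,.013)]
    m=np.zeros((384,512),np.uint8); cv2.fillConvexPoly(m,cv2.convexHull(proj(c,T(H,X)).astype(np.float32)).round().astype(np.int32),1); return m>0
def angle():
    for c in ('top','scene'):
        grab_frame(c)
        for d in trace(c,'hutch_door')[:1]:
            M=d['region']; L=[(((a:=dm(c,t))&M).sum()/(a|M).sum(),round(t,2)) for t in np.arange(0,2.3,.03)]; print(c,'door',sorted(L)[-2:],round(d['confidence'],2))
if __name__=='__main__': st(); angle()
E
python3 dang.py; python3 stay2.py|head -2|tail -1
```

```text
82.83 tcp [0.5768 0.3826 0.1333] z [ 0.614  0.062 -0.787] y [-0.1    0.995  0.001] F [ 0.2  0.8 -0.4] gap 0.0002 g 0.0 q [-0.51  0.65 -0.54  2.18  1.78  0.78 -0.83]
top door [(np.float64(0.9277852867348909), np.float64(1.8)), (np.float64(0.9380597014925374), np.float64(1.77))] 0.55
scene door [(np.float64(0.9574829931972789), np.float64(1.77)), (np.float64(0.9665901262916188), np.float64(1.8))] 0.65
knob [118.1 216.4] [-0.0326  0.2058  0.165 ]
```

The stay is unlocked and the door is at about 1.8 rad. Retreat, rise and go over to the back of the door.

{"fn": "arm_command", "kwargs": {"commands": [[-1,-0.08,0,0,0,0,0],[-1,-0.18,0.01,0.02,0,0,0],[-1,-0.2,0.03,0.14,0,0.02,0],[-1,-0.2,0.05,0.26,0,0.06,0],[-1,-0.2,0.05,0.38,0,0.11,0]]}}

```text
clock: 84.05
ee_pos: [0.481, 0.3969, 0.2619]
orientation: [0.22, -0.039, 0.975, 0.007]
ft_force: [1.0, -0.2, -1.0]
finger_gap: 0.0002
gripper_force: 0.0
```

{"fn": "arm_command", "kwargs": {"commands": [[-1,0,0,0.12,0,0.03,0],[-1,0,0,0.24,0,0.06,0],[-1,0.05,-0.02,0.29,0,0.09,0],[-1,0.15,-0.06,0.29,0,0.1,0],[-1,0.25,-0.12,0.29,0,0.1,0]]}}

```text
clock: 84.68
ee_pos: [0.6088, 0.3351, 0.4052]
orientation: [0.065, -0.036, 0.997, 0.012]
ft_force: [0.1, -0.2, 0.6]
finger_gap: 0.0004
gripper_force: 0.0
```

Run:
```python
from dang import *
from stay2 import tippose
st(); angle()
A=tippose([.045,.08,.40],0); B=tippose([.045,.08,.30],0); to(A); to(B,A)
```

```text
84.67 tcp [0.6088 0.3351 0.4052] z [ 0.129  0.028 -0.991] y [-0.073  0.997  0.019] F [ 0.1 -0.2  0.6] gap 0.0004 g 0.0 q [-0.1   0.46 -0.8   1.5   0.43  1.22  0.68]
top door [(np.float64(0.863514467184192), np.float64(1.65)), (np.float64(0.8937333520257956), np.float64(1.62))] 0.66
scene door [(np.float64(0.943643221655203), np.float64(1.56)), (np.float64(0.9437527790128947), np.float64(1.53))] 0.57
  [0.031, -0.1726, -0.0348, -0.0092, 0.0407, 0.0092]
  [0.0, 0.0, -0.2, 0.0, 0.0, 0.0]
```

The door is already sinking slowly on its damper. I'll keep clear of it and let it close.

{"fn": "arm_command", "kwargs": {"commands": [[-1,-0.05,0.1,0.1,0,0,0],[-1,-0.15,0.2,0.15,0,0,0],[-1,-0.27,0.3,0.15,0,0,0],[-1,-0.37,0.4,0.15,0,0,0],[-1,-0.45,0.5,0.15,0,0,0]]}}

```text
clock: 85.5
ee_pos: [0.4098, 0.5522, 0.4803]
orientation: [0.066, -0.037, 0.997, 0.012]
ft_force: [0.5, 0.6, -1.1]
finger_gap: -0.0002
gripper_force: 0.0
```

{"fn": "arm_command", "kwargs": {"commands": [[-1,0,0,0,0,0,0],[-1,0,0,0,0,0,0],[-1,0,0,0,0,0,0],[-1,0,0,0,0,0,0],[-1,0,0,0,0,0,0]]}}

```text
clock: 86.12
ee_pos: [0.4142, 0.55, 0.4793]
orientation: [0.065, -0.035, 0.997, 0.011]
ft_force: [0.3, 0.2, -0.1]
finger_gap: -0.0
gripper_force: 0.0
```

{"fn": "arm_command", "kwargs": {"commands": [[-1,0,0,0,0,0,0],[-1,0,0,0,0,0,0],[-1,0,0,0,0,0,0],[-1,0,0,0,0,0,0],[-1,0,0,0,0,0,0]]}}

```text
clock: 86.75
ee_pos: [0.4135, 0.5507, 0.4793]
orientation: [0.065, -0.036, 0.997, 0.012]
ft_force: [0.1, -0.1, 0.3]
finger_gap: -0.0002
gripper_force: 0.0
```

{"fn": "arm_command", "kwargs": {"commands": [[-1,0,0,0,0,0,0],[-1,0,0,0,0,0,0],[-1,0,0,0,0,0,0],[-1,0,0,0,0,0,0],[-1,0,0,0,0,0,0]]}}

```text
clock: 87.38
ee_pos: [0.4135, 0.5506, 0.4792]
orientation: [0.065, -0.036, 0.997, 0.011]
ft_force: [-0.3, 0.3, 0.0]
finger_gap: 0.0002
gripper_force: 0.0
```

```bash
python3 dang.py
```

```text
87.38 tcp [0.4135 0.5506 0.4792] z [ 0.129  0.028 -0.991] y [-0.073  0.997  0.018] F [-0.3  0.3  0. ] gap 0.0002 g 0.0 q [-0.55  0.44 -0.82  1.37  0.44  1.42  0.27]
top door [(np.float64(0.9287183831538183), np.float64(0.03)), (np.float64(0.9457593688362919), np.float64(0.0))] 0.72
scene door [(np.float64(0.8346666666666667), np.float64(0.03)), (np.float64(0.8943965517241379), np.float64(0.0))] 0.6
```

Run:
```python
from h import *
t=cv2.cvtColor(grab_frame('top'),cv2.COLOR_RGB2BGR); s=cv2.cvtColor(grab_frame('scene'),cv2.COLOR_RGB2BGR)
cv2.imwrite('pics/end.png',cv2.resize(np.hstack([t[90:310,100:420],s[120:300,100:400][:180].copy() if 0 else cv2.resize(s[100:310,90:400],(320,220))]),(800,275)))
```

```text
(no output)
```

View pics/end.png

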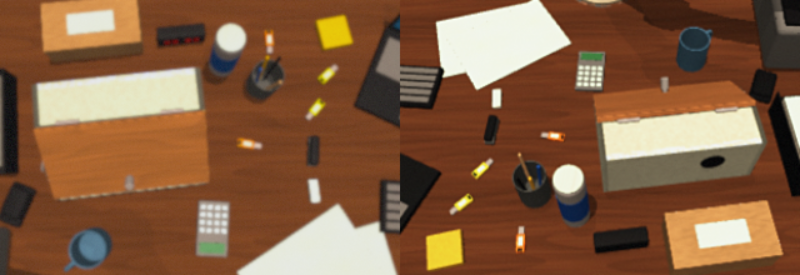

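The door is shut at (120,155). No grey sticks are left on the desk, and the look-alikes and bystanders are where they were. I'll hand it in.

```bash
python3 -c "
from station import *
print(job_done())"
```

```text
the job is handed in; nothing more can be done
None
```

I handed the job in at about 87 s: all three grey sticks went fully into ports 1, 2 and 4, start was pressed right down, the stay was unlocked, and the door sank shut on its own damper in about 4.5 s. The other things on the desk look unmoved, but I couldn't check the sticks once the door was down.

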